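Book in the treatment tubs at the folding counter scanner

ROBOT

A 7-joint arm with a two-finger parallel gripper is mounted at the origin on the work surface. World frame = base frame: x ahead of the robot, y to its left, z up, the work surface at z = 0. Lengths are in mm, angles in rad, forces in N, time in s.
With the tool pointing down it reaches from about 425 to 875 mm from the base axis. Payload 9.9 kg.
Tool frame: the origin (TCP) lies on the centre line of the jaws, within the pads' length; the fingertips stand 25 mm ahead of it and the grasp point (between the pads) lies 6 mm ahead of it (bot.finger_overhang is the distance from the TCP to the fingertips, in mm); z points along the fingers, y is the direction in which the jaws open and shut (so a half turn about z gives the same grasp; the last joint's range is limited). The gripper opens to 85 mm and grips with 20 to 120 N. Pads are 22 mm wide; open, the fingers measure 114 mm over their backs; the gripper's body (76 mm by 85 mm) begins 54 mm behind the grasp point. The pads swing forward as they close: fully open they stand 13 mm farther back than shut.
Start: joints at [-1.29, 0.576, 0.025, 1.437, -0.015, 1.129, -0.057], TCP at [240.808, 630.588, 256.289] pointing down, gripper open.
Joint ranges: [-2.76, 2.76], [-0.34, 2.15], [-1.52, 1.57], [0.19, 2.46], [-1.09, 4.23], [0.17, 1.99], [-2.82, 2.82]. Speed limits (rad/s): [2.22, 2.22, 3.01, 3.01, 3.14, 3.14, 3.14].

INTERFACE

Orientations are given as a rotation vector (axis times angle).
In Python, from cell import bot gives the robot as it stands. The module is installed in compiled form; this text tells all that it offers.
- The arm moves only by the shell command python3 -m inch 'ROWS' [FORCE]. ROWS is JSON, a list of rows, each a list of 7 numbers: the shift along the tool's x, y, z in cm, then the turn, a rotation vector about the tool's x, y, z in degrees, then the finger opening in cm, from 0 to 8.54. A call has 1 to 8 rows; each row shifts and turns the commanded pose from where the row before left it, along the tool's axes as they then stand; what a row does not reach is not made up. A row lasts 1/10 s, in which the tool goes at most 50 mm and 8.59 degrees, less where a joint would pass 70% of its speed; a pose out of reach is approached as far as the arm can. A call with a gripper value outside its range is refused whole. The fingers move at their own pace and stop on an object; FORCE is the grip in N (left out, the last holds). Time passes only in rows, so rows that do not move let the fingers close. It gives the time, the measured TCP pose, the force and the opening at its end, in the units of the state.
- bot.state(): the state, without advancing time (a new reading comes with each control period).
- bot.snapshot(name): name is "side" or "top" or "wrist"; returns the picture (480x640x3 uint8, red, green, blue); there is no depth.
- bot.camera_params(name): a dict with "fx", "fy", "cx", "cy" (pixels), "distortion" ([k1, k2, p1, p2, k3] as OpenCV has them; the pictures are not rectified), "extrinsics" (4x4, takes a point from camera to world coordinates); the wrist camera has in their place "T_tool_cam" (4x4, takes a point from camera to tool coordinates, whose origin is the TCP and whose axes are the flange's). Camera axes: x right, y down, z forward; pixel columns grow to the right and rows downward; lengths in mm; the calibration is good to about 2 mm. A picture is of the moment at which its call begins: read the wrist's pose just before it. camera_params takes no time and is no camera call.
- bot.hand_in(): hands the job in, once; it reports no verdict.
The state is a dict: "time": time; "q": joint angles; "joint_vel": joint speeds; "joint_efforts": joint torques, N m; "ee_pos": TCP position; "eef_rot": TCP orientation; "wrist_force": force on the tool from outside, world axes, zero at the start; "torque": the same for the moment, N m; "opening": opening from 0.0 (shut) to 1.0 (fully open).
Only numpy, scipy, OpenCV 4.12 (cv2) and the standard library are available. Lean on these libraries where they do the work, as an engineer would, in place of code of your own. Each camera call takes 0.05 s, during which the arm holds its last target.

TASK

Book in the delivered treatment tubs: snap the folding scanner's panel fully open, then stand every tub from the carton upright on the scanner's circles, one to a circle, all together and each with its barcode turned square to the panel, so that it reads them in one go. Then stand all the tubs upright in the white stock tray and fold the scanner flat again, leaving the other things on the counter where they are.

Things in the scene. Friction and masses are not known exactly. Their poses are not given: they have to be found in the camera images.
- scanner: Folding counter scanner, fixed. Grey base plate 210 x 270 x 8 mm; origin on its underside, 115 mm from its front edge, 95 mm from the rear; x runs from the front edge to the hinge at the rear, y along the hinge. White panel 220 mm wide, 16 thick, reaching 115 mm from the hinge: folded, level over the plate, window down; open, standing, window facing scanner -x.
- panel_hinge (a point): Middle of the hinge axis, fixed in the scanner: 70 mm behind the scanner's origin (scanner +x) and 30 mm above its underside. The axis runs along the scanner's y.
- panel_tab (a point): Middle of the teal finger tab at the middle of the panel's free edge, 130 mm from the hinge axis; moves with the panel. The tab is 22 mm wide (along scanner y), 10 thick, and spans 113 to 145 mm from the hinge. Folded it lies level, its middle 30 mm above the counter (22 above the plate), pointing to scanner -x; open it points up, top about 173 mm above the counter.
- panel (a joint): Panel angle: 0 folded flat, 1.745 fully open on its stop. The tab's middle is at hinge - 130 mm * cos(angle) along scanner x, hinge + 130 mm * sin(angle) in height. Over-centre springs hold it at either end and balance near 1.0 rad; past that it snaps on by itself and cannot rest in between. It takes about 4 N at the tab to raise or fold.
- circle0 (a point): Centre of the first of three white-ringed circles, 66 mm across, printed on top of the base plate (8 mm above the counter), in a row along the hinge: 45 mm in front of the scanner's origin (scanner -x), 90 mm to its -y side.
- circle1 (a point): Centre of the middle circle, 90 mm from the others.
- circle2 (a point): Centre of the third circle, 90 mm to the +y side of the middle one.
- carton: Shallow brown cardboard delivery carton, open on top, 300 x 200 mm, floor 4 mm thick, rim 18 mm high, does not move. Origin at the centre of its underside. The tubs stand in it, with a nail brush at its near end.
- tray: White slotted plastic stock tray, 250 mm (its x) x 190 mm (its y) outside, open on top, walls and floor 4 mm thick, rim 24 mm high, does not move. Origin at the centre of its underside.
- nail_brush: Wooden nail brush with white bristles, 85 x 35 x 28 mm, lying in the carton; origin centre of underside. Not part of the job.
- foot_file: Foot file, paddle 210 x 48 x 8 mm with a wooden handle, lying flat on the counter. Not part of the job.
- soap: Green pump bottle, 60 mm across, 163 mm tall, standing. Not part of the job.
- bowl: White square bowl, 110 x 110 x 45 mm. Not part of the job.
- spray: Amber bottle with a black cap, 48 mm across, 125 mm tall. Not part of the job.
- tumbler: Steel tumbler, 68 mm across, 70 mm tall. Not part of the job.
- spatula_box: Flat cardboard box with a teal patch, 160 x 70 x 28 mm. Not part of the job.
- tub0: Round peach plastic tub with an orange screw lid, 58 mm across, 60 mm tall (lid: the top 18 mm), about 0.2 kg (may be absent). Origin at the centre of its underside, z up; its x axis points out through the barcode. A white paper seal runs from the middle of the lid over its edge down to the barcode, so the barcode's direction shows from above.
- tub0_code (a point): Centre of tub0's barcode (black bars on a white label), on its side 29 mm from its axis, 21 mm above its underside.
- tub1: Round pale green plastic tub with a dark green screw lid, 58 mm across, 60 mm tall (lid: the top 18 mm), about 0.2 kg (may be absent). Origin at the centre of its underside, z up; its x axis points out through the barcode. A white paper seal runs from the middle of the lid over its edge down to the barcode, so the barcode's direction shows from above.
- tub1_code (a point): Centre of tub1's barcode (black bars on a white label), on its side 29 mm from its axis, 21 mm above its underside.
- tub2: Round pale blue plastic tub with a dark blue screw lid, 58 mm across, 60 mm tall (lid: the top 18 mm), about 0.2 kg (may be absent). Origin at the centre of its underside, z up; its x axis points out through the barcode. A white paper seal runs from the middle of the lid over its edge down to the barcode, so the barcode's direction shows from above.
- tub2_code (a point): Centre of tub2's barcode (black bars on a white label), on its side 29 mm from its axis, 21 mm above its underside.
- tub3: Round pale lilac plastic tub with a purple screw lid, 58 mm across, 60 mm tall (lid: the top 18 mm), about 0.2 kg (may be absent). Origin at the centre of its underside, z up; its x axis points out through the barcode. A white paper seal runs from the middle of the lid over its edge down to the barcode, so the barcode's direction shows from above.
- tub3_code (a point): Centre of tub3's barcode (black bars on a white label), on its side 29 mm from its axis, 21 mm above its underside.
Mind the look-alikes: they are no part of the job. What is shaped like the tub1 but yellow is not meant.

How it is judged (in metres and radians):
On the way, in this order (a step that is already met when the one before it is completed fails the run):
1. the scanner's panel is snapped fully open (value of joint panel above 1.65 rad), for 0.3 s.
2. with the panel open, every tub stands on a circle at the same time, barcode square to the panel (value of joint panel above 1.65 rad and (horizontal distance between tub0 and circle0 below 0.02 m or horizontal distance between tub0 and circle1 below 0.02 m or horizontal distance between tub0 and circle2 below 0.02 m) and height (world z) of each of tub0, tub1, tub2, tub3 below 0.014 m and angle between each of tub0, tub1, tub2, tub3's own z axis and vertical below 0.12 rad and angle between the x axis of each of tub0, tub1, tub2, tub3 and the x axis of scanner, either way round below 0.4 rad and x of each of tub0_code, tub1_code, tub2_code, tub3_code in the frame of scanner above -0.045 m and linear speed of each of tub0, tub1, tub2, tub3 below 0.02 m/s and (horizontal distance between tub1 and circle0 below 0.02 m or horizontal distance between tub1 and circle1 below 0.02 m or horizontal distance between tub1 and circle2 below 0.02 m) and (horizontal distance between tub2 and circle0 below 0.02 m or horizontal distance between tub2 and circle1 below 0.02 m or horizontal distance between tub2 and circle2 below 0.02 m) and (horizontal distance between tub3 and circle0 below 0.02 m or horizontal distance between tub3 and circle1 below 0.02 m or horizontal distance between tub3 and circle2 below 0.02 m)), for 0.5 s.
At the end, for the whole second after the job is handed in: All tubs stand upright (7 degrees) at rest in the tray, panel folded (below 0.06 rad). Before that the panel was open (above 1.65 rad), then all tubs stood together for 0.5 s on circles (centres within 20 mm), barcodes facing the panel within 23 degrees of square (x of tub0 in the frame of tray between -0.098 and 0.098 m and y of tub0 in the frame of tray between -0.072 and 0.072 m and height (world z) of each of tub0, tub1, tub2, tub3 below 0.01 m and angle between each of tub0, tub1, tub2, tub3's own z axis and vertical below 0.12 rad and linear speed of each of tub0, tub1, tub2, tub3 below 0.02 m/s and x of tub1 in the frame of tray between -0.098 and 0.098 m and y of tub1 in the frame of tray between -0.072 and 0.072 m and x of tub2 in the frame of tray between -0.098 and 0.098 m and y of tub2 in the frame of tray between -0.072 and 0.072 m and x of tub3 in the frame of tray between -0.098 and 0.098 m and y of tub3 in the frame of tray between -0.072 and 0.072 m and value of joint panel below 0.06 rad); the robot touches nothing.
It fails at once if a thing that is not part of the job is moved by more than 40 mm (distance of any of nail_brush, foot_file, soap, bowl, spray, tumbler, spatula_box from where it was at the start of the episode above 0.04 m).
Of tub0, tub1, tub2, tub3 only 2 to 3 are there at a start; the rules pass over those that are not, and their reading is None.
At some moment in a run one of tub0, tub1, tub2, tub3 may be knocked a few centimetres aside while the robot is not near it.
It also fails if it takes over 210 s, if anything falls off the work surface, if the arm or the gripper's body presses on something with over 40 N, if the wrist force passes 120 N, or if a joint passes its speed limit or range.

## Working session

There is one attempt and no reset: what is moved stays moved. The work goes in short steps, Python scripts to look and compute and a shell command to move; the robot and the scene stay as the last step left them, time stands still between calls to the robot, and variables do not carry over. Pictures are saved under pics/ and viewed, and the job is handed in when it is done.

```bash
ls; mkdir -p pics; python3 - <<'E'
from cell import bot
import cv2
for n in ("side","top","wrist"):
    im=bot.snapshot(n); cv2.imwrite(f"pics/{n}0.png",im[:,:,::-1])
    print(n,bot.camera_params(n))
print(bot.state())
E
```

```text
pics
side {'fx': 602.6377948096992, 'fy': 602.6377948096992, 'cx': 319.7986119253744, 'cy': 240.5259085138285, 'distortion': array([-0.14794604,  0.        ,  0.        ,  0.        ,  0.        ]), 'extrinsics': array([[ 8.38678369e-01, -4.28828918e-01,  3.35744474e-01,
        -2.38259927e+01],
       [-5.44290641e-01, -6.38288228e-01,  5.44367373e-01,
        -8.75479638e+02],
       [-1.91387260e-02, -6.39291716e-01, -7.68726096e-01,
         1.34024733e+03],
       [ 0.00000000e+00,  0.00000000e+00,  0.00000000e+00,
         1.00000000e+00]])}
top {'fx': 534.1321694452495, 'fy': 534.1321694452495, 'cx': 322.00273961328065, 'cy': 242.08648922279795, 'distortion': array([-0.09106657,  0.        ,  0.        ,  0.        ,  0.        ]), 'extrinsics': array([[ 1.80169595e-02, -9.92784655e-01,  1.18549643e-01,
         3.41291961e+02],
       [-9.99837004e-01, -1.77518572e-02,  3.29188144e-03,
         1.95724507e+01],
       [-1.16365305e-03, -1.18589629e-01, -9.92942670e-01,
         1.69082453e+03],
       [ 0.00000000e+00,  0.00000000e+00,  0.00000000e+00,
         1.00000000e+0
[... 536 characters left out ...]
  1.00000000e+00]])}
{'time': 0.15, 'q': array([-1.28979982,  0.57634274,  0.02482449,  1.43768239, -0.0150058 ,
        1.1289903 , -0.05650299]), 'joint_vel': array([ 0.00151455, -0.00018176,  0.00021489, -0.00156115,  0.00135272,
       -0.00174425,  0.00031359]), 'joint_efforts': array([ 2.25862321e-03, -7.66266632e+01,  2.25257814e+00, -2.86183834e+01,
        1.55420968e-02,  9.78355209e-03,  2.12219891e-05]), 'ee_pos': array([240.68025683, 630.3185902 , 255.64911103]), 'eef_rot': array([-5.69741030e-01, -3.08930980e+00,  1.92419914e-03]), 'wrist_force': array([0.21877103, 0.32078175, 0.57549746]), 'torque': array([-0.00602945,  0.00368473, -0.082123  ]), 'opening': 0.9987399933053513}
```

View pics/top0.png

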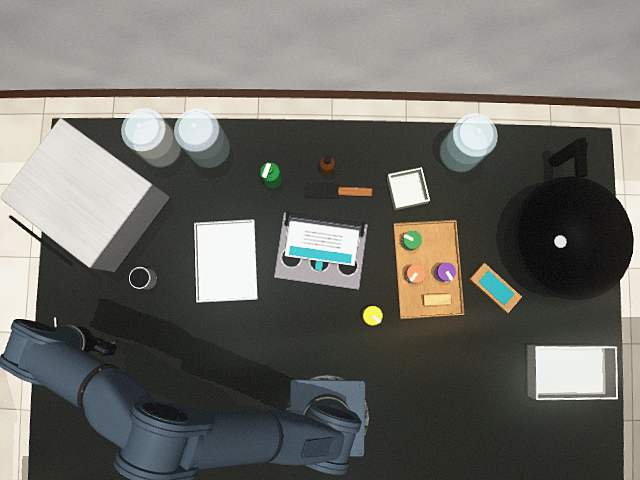

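View pics/side0.png

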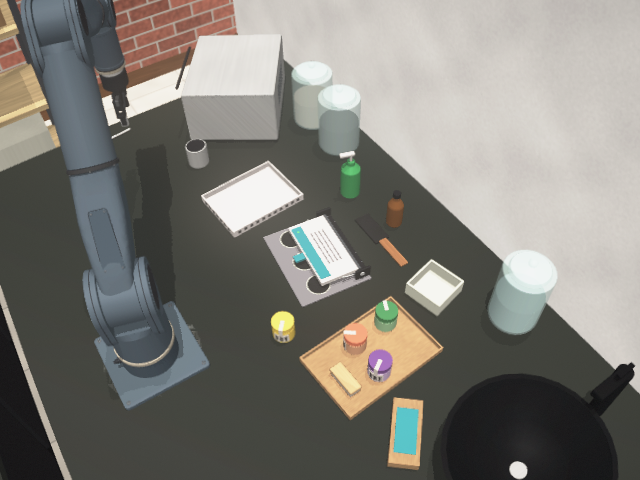

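View pics/wrist0.png

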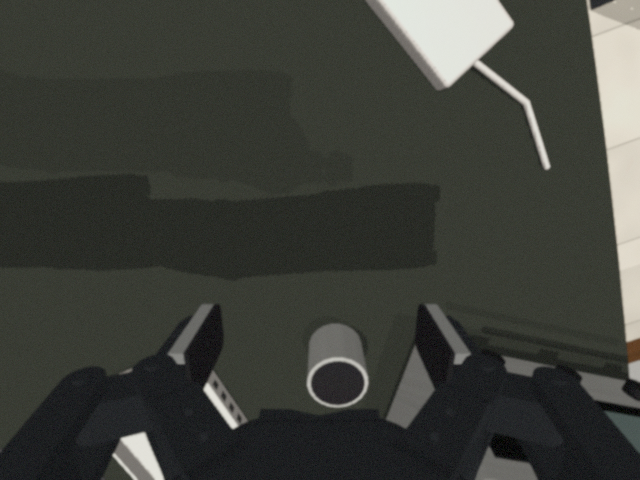

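```bash
cat > h.py <<'E'
from cell import bot
import numpy as np, cv2
from scipy.spatial.transform import Rotation as R
def T_of(n,st=None):
    p=bot.camera_params(n)
    if n!="wrist": return p,p["extrinsics"]
    T=np.eye(4);T[:3,:3]=R.from_rotvec(st["eef_rot"]).as_matrix();T[:3,3]=st["ee_pos"]
    return p,T@p["T_tool_cam"]
def KD(p): return np.array([[p["fx"],0,p["cx"]],[0,p["fy"],p["cy"]],[0,0,1]]),p["distortion"]
def cast(n,uv,z,st=None):
    p,T=T_of(n,st);K,D=KD(p)
    u=cv2.undistortPoints(np.array(uv,float).reshape(-1,1,2),K,D).reshape(-1,2)
    d=np.c_[u,np.ones(len(u))]@T[:3,:3].T;o=T[:3,3]
    return o+d*((z-o[2])/d[:,2])[:,None]
def proj(n,P,st=None):
    p,T=T_of(n,st);K,D=KD(p);Ti=np.linalg.inv(T)
    return cv2.projectPoints(np.array(P,float).reshape(-1,1,3),cv2.Rodrigues(Ti[:3,:3])[0],Ti[:3,3],K,D)[0].reshape(-1,2)
def two(uva,uvb,a="top",b="side",sta=None,stb=None):
    A=[];B=[]
    for n,uv,s in((a,uva,sta),(b,uvb,stb)):
        o=T_of(n,s)[1][:3,3];q=cast(n,[uv],0,s)[0];d=(q-o)/np.linalg.norm(q-o)
        M=np.eye(3)-np.outer(d,d);A.append(M);B.append(M@o)
    return np.linalg.solve(sum(A),sum(B))
HUE={"orange":(3,13),"green":(50,75),"purple":(125,150),"teal":(85,98)}
def mask(im,c,smin=90,vmin=40):
    h=cv2.cvtColor(im,cv2.COLOR_RGB2HSV);lo,hi=HUE[c]
    return cv2.inRange(h,(lo,smin,vmin),(hi,255,255))
E
python3 - <<'E'
from h import *
t=bot.snapshot("top");s=bot.snapshot("side")
cv2.imwrite("pics/tcrop.png",cv2.resize(t[200:330,180:480],None,fx=2.66,fy=2.66,interpolation=cv2.INTER_CUBIC)[:,:,::-1])
cv2.imwrite("pics/scrop.png",cv2.resize(s[200:420,260:460],None,fx=2.7,fy=2.7,interpolation=cv2.INTER_CUBIC)[:,:,::-1])
E
```

```text
(no output)
```

View pics/tcrop.png

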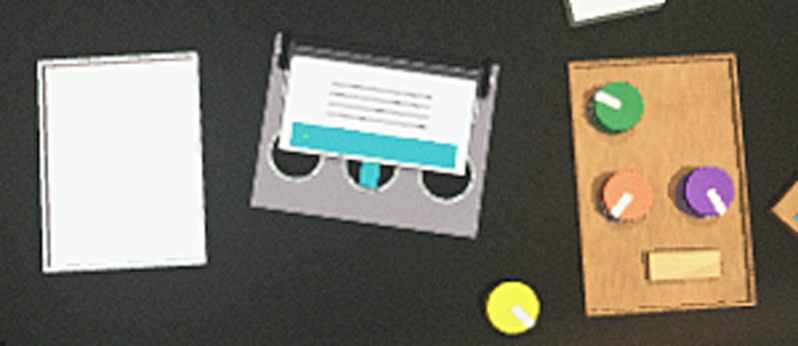

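View pics/scrop.png

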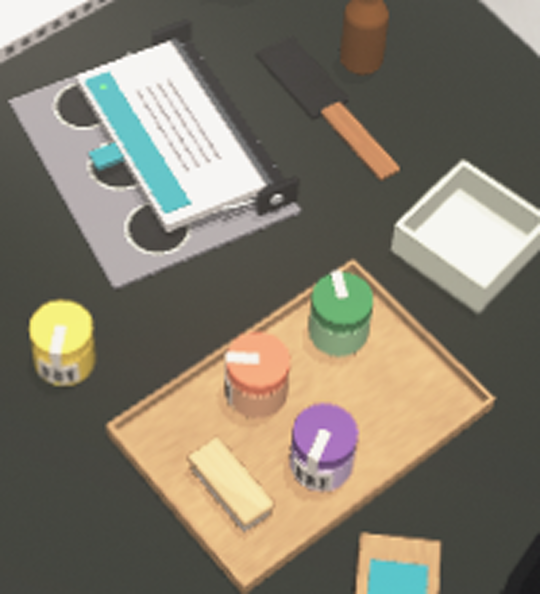

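```bash
cat > lids.py <<'E'
from h import *
def lids(n,z=60,st=None,im=None,cols=("orange","green","purple"),amin=150,roi=None):
    if im is None: im=bot.snapshot(n)
    if roi is None: roi=(255,200,480,330) if n=="top" else (170,180,480,420)
    out={}
    h=cv2.cvtColor(im,cv2.COLOR_RGB2HSV)
    for c in cols:
        m=mask(im,c,110 if c!="purple" else 90,70)
        m2=np.zeros_like(m);m2[roi[1]:roi[3],roi[0]:roi[2]]=m[roi[1]:roi[3],roi[0]:roi[2]]
        cs=[k for k in cv2.findContours(m2,cv2.RETR_EXTERNAL,cv2.CHAIN_APPROX_NONE)[0] if cv2.contourArea(k)>amin]
        cs=sorted(cs,key=cv2.contourArea)[::-1][:1]
        for k in cs:
            (x,y),r=cv2.minEnclosingCircle(k)
            mm=np.zeros_like(m);cv2.circle(mm,(round(x),round(y)),int(round(r*0.93)),255,-1)
            w=(h[:,:,1]<75)&(h[:,:,2]>140)&(mm>0)
            ys,xs=np.nonzero(w)
            P=cast(n,[(x,y)],z,st)[0]
            ang=None
            if len(xs)>4:
                W=cast(n,np.c_[xs,ys],z,st).mean(0);ang=np.degrees(np.arctan2(*(W-P)[1::-1]))
            P2=cast(n,[(x+r,y)],z,st)[0]
            out[c]=(P[:2].round(1),None if ang is None else round(ang,1),(round(x,1),round(y,1)),"rad mm",round(np.linalg.norm(P2-P),1))
    return out
E
python3 - <<'E'
from lids import *
for n in("top","side"):
    for k,v in lids(n).items():print(n,k,v)
for nm,z,p in [("plate FL,FR,BR,BL",8,[(274,277.8),(358.6,289.1),(368,224.8),(284.5,212.4)])]:
    c=cast("top",p,z);print(nm,c.round(1).tolist(),[round(float(np.linalg.norm(c[i]-c[(i+1)%4])),1) for i in range(4)])
im=bot.snapshot("top");h=cv2.cvtColor(im,cv2.COLOR_RGB2HSV)
m=((h[:,:,1]<40)&(h[:,:,2]>150)).astype(np.uint8)*255;m[:, :185]=0;m[:,265:]=0;m[:210]=0;m[310:]=0
k=max(cv2.findContours(m,0,2)[0],key=cv2.contourArea);b=cv2.boxPoints(cv2.minAreaRect(k));c=cast("top",b,20)
print("tray",b.tolist(),c.round(1).tolist(),c.mean(0),[np.linalg.norm(c[i]-c[i-1]).round() for i in range(4)])
m=mask(im,"teal",90,60);m[:,:310]=0;m[:,332:]=0;m[:258]=0;m[280:]=0
ys,xs=np.nonzero(m);print("tab px",xs.min(),xs.max(),ys.min(),ys.max(),cast("top",[((xs.min()+xs.max())/2,(ys.min()+ys.max())/2)],35))
# brown carton
m=cv2.inRange(h,(5,60,60),(25,200,255));m[:,:380]=0;m[:,468:]=0;m[:210]=0;m[330:]=0
k=max(cv2.findContours(m,0,2)[0],key=cv2.contourArea);b=cv2.boxPoints(cv2.minAreaRect(k));c=cast("top",b,18)
print("carton",c.round(1).tolist(),c.mean(0),[np.linalg.norm(c[i]-c[i-1]).round() for i in range(4)])
E
```

```text
top orange (array([ 444.2, -260.3]), np.float64(152.6), (414.6, 273.5), 'rad mm', np.float64(33.0))
top green (array([ 548.7, -252.4]), np.float64(55.3), (412.0, 239.6), 'rad mm', np.float64(28.3))
top purple (array([ 452.5, -357.5]), np.float64(-141.2), (446.1, 271.3), 'rad mm', np.float64(28.7))
side orange (array([ 7.701e+02, -2.000e-01]), None, (394.3, 212.4), 'rad mm', np.float64(42.1))
side purple (array([ 449.9, -361.4]), np.float64(-151.5), (379.5, 361.2), 'rad mm', np.float64(27.9))
plate FL,FR,BR,BL [[426.2, 174.4, 8.0], [395.5, -92.5, 8.0], [600.3, -120.4, 8.0], [635.6, 146.7, 8.0]] [268.7, 206.7, 269.5, 211.3]
tray [[192.77142333984375, 221.36062622070312], [253.87368774414062, 218.88351440429688], [257.1367492675781, 299.3728332519531], [196.03448486328125, 301.8499450683594]] [[599.9, 437.7, 20.0], [611.0, 242.6, 20.0], [357.3, 224.1, 20.0], [345.4, 415.8, 20.0]] [478.40089507 330.03734508  20.        ] [np.float64(255.0), np.float64(195.0), np.float64(254.0), np.float64(192.0)]
tab px 315 331 258 270 [[470.47517288  20.72813952  35.        ]]
carton [[618.5, -179.9, 18.0], [623.5, -436.3, 18.0], [275.9, -432.3, 18.0], [272.9, -181.6, 18.0]] [ 447.69911718 -307.51599227   18.        ] [np.float64(346.0), np.float64(256.0), np.float64(348.0), np.float64(251.0)]
```

```bash
cat >> h.py <<'E'
SO=np.array([524.3,25.8]);SY=np.radians(-7.3)
sx=np.array([np.cos(SY),np.sin(SY)]);sy=np.array([-np.sin(SY),np.cos(SY)])
def S(x,y,z): return np.r_[SO+x*sx+y*sy,z]
def yaw(st):  # direction of tool y and tool x in world, deg
    M=R.from_rotvec(st["eef_rot"]).as_matrix()
    return np.degrees(np.arctan2(M[1,1],M[0,1])),np.degrees(np.arctan2(M[1,0],M[0,0])),np.degrees(np.arccos(-M[2,2]))
def plan(x,y,z,ydeg=None,st=None):
    """tool-frame shift (cm) to world point at present orientation; turn about tool z (deg) to put tool y at ydeg; q7"""
    st=st or bot.state();M=R.from_rotvec(st["eef_rot"]).as_matrix()
    d=M.T@(np.array([x,y,z])-st["ee_pos"])/10
    a=yaw(st);t=None if ydeg is None else -((ydeg-a[0]+180)%360-180)
    print("t",round(st["time"],2),"pos",st["ee_pos"].round(1),"ytool %.1f xtool %.1f tilt %.2f"%a,"shift",d.round(2),"turn z",t,"or",None if t is None else (t-180 if t>0 else t+180),"q1,q7",st["q"][[0,6]].round(2),"F",st["wrist_force"].round(1),"op",round(st["opening"],3))
E
python3 - <<'E'
from h import *
print(bot.finger_overhang)
def ov(n,z,roi,f,fn):
    im=bot.snapshot(n)[:,:,::-1].copy()
    im=cv2.resize(im[roi[1]:roi[3],roi[0]:roi[2]],None,fx=f,fy=f)
    P=[S(-115,-135,8),S(-115,135,8),S(95,135,8),S(95,-135,8),S(70,-110,30),S(70,110,30),S(-75,0,30)]
    for y in(-90,0,90):
        P+=[S(-45+33*np.cos(a),y+33*np.sin(a),8) for a in np.linspace(0,6.28,24)]
    for p in proj(n,P): cv2.circle(im,(int((p[0]+.5-roi[0])*f),int((p[1]+.5-roi[1])*f)),1,(0,0,255),-1)
    cv2.imwrite(fn,im)
ov("top",0,(265,200,385,300),6,"pics/ovt.png");ov("side",0,(255,200,385,310),5,"pics/ovs.png")
plan(*S(-65,0,200),82.7)
E
```

```text
25.0
t 0.5 pos [240.8 630.6 256.3] ytool 69.1 xtool 159.1 tilt 0.01 shift [-41.74 -47.91   5.63] turn z -13.600951898231187 or 166.3990481017688 q1,q7 [-1.29 -0.06] F [ 0.2  0.5 -0.3] op 1.0
```

View pics/ovt.png

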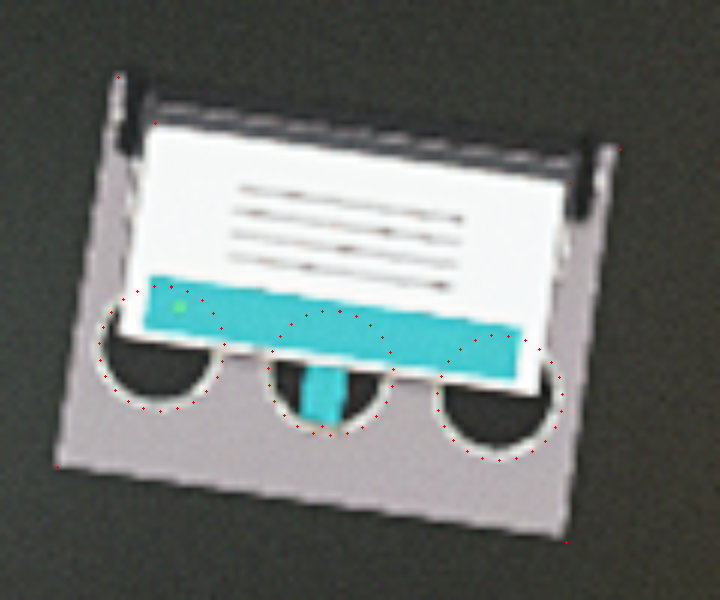

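View pics/ovs.png

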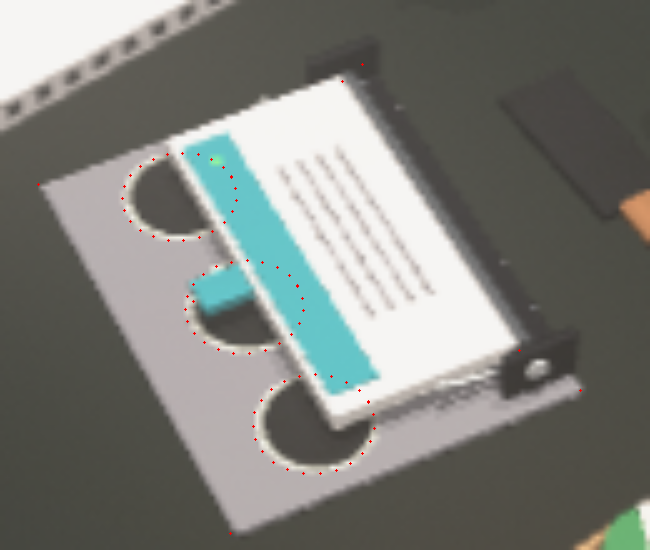

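```bash
python3 -m inch '[[-3.2,-3.7,0,0,0,0,8.5],[-3.2,-3.7,0,0,0,0,5],[-3.2,-3.7,0,0,0,0,5],[-3.2,-3.7,0,0,0,0,5],[-3.2,-3.7,0,0,0,0,5],[-3.2,-3.7,0,0,0,0,5],[-3.2,-3.7,0,0,0,0,5],[-3.2,-3.7,0,0,0,0,5]]'; python3 -c "
from h import *
plan(*S(-65,0,200),82.7)"
```

```text
time: 1.3
ee_pos: [374.8, 260.9, 256.7]
eef_rot: [0.57, 3.089, 0.001]
wrist_force: [1.2, 0.3, -0.1]
opening: 0.588
t 1.3 pos [374.8 260.9 256.7] ytool 69.1 xtool 159.1 tilt 0.06 shift [-16.03 -18.16   5.66] turn z -13.597854508773764 or 166.40214549122624 q1,q7 [-0.78  0.53] F [ 1.2  0.3 -0.1] op 0.588
```

```bash
python3 -m inch '[[-4,-4.5,0,0,0,0,5],[-4,-4.5,0,0,0,0,5],[-4,-4.5,0,0,0,0,5],[-4,-4.6,0,0,0,0,5],[0,0,2.8,0,0,-6.8,5],[0,0,2.8,0,0,-6.8,5],[0,0,0,0,0,0,5]]'; python3 -c "
from h import *
plan(*S(-66,0,48),82.7)"
```

```text
time: 2.0
ee_pos: [443.1, 74.7, 198.2]
eef_rot: [-0.198, -3.131, 0.002]
wrist_force: [-0.6, -0.2, -0.2]
opening: 0.586
t 2.0 pos [443.1  74.7 198.2] ytool 82.8 xtool 172.8 tilt 0.27 shift [-2.14 -3.8  15.01] turn z 0.05657827652029823 or -179.9434217234797 q1,q7 [-0.36  1.24] F [-0.6 -0.2 -0.2] op 0.586
```

```bash
python3 -m inch '[[-1.1,-1.9,0,0,0,0,5],[-1.0,-1.9,0,0,0,0,5],[0,0,4,0,0,0,5],[0,0,4,0,0,0,5],[0,0,0,0,0,0,5],[0,0,0,0,0,0,5]]'; python3 -c "
from h import *
st=bot.state();cv2.imwrite('pics/w1.png',bot.snapshot('wrist')[:,:,::-1])
print(proj('wrist',[S(-60,0,30),S(-75,0,30)],st))
plan(*S(-66,0,48),82.7)"
```

```text
time: 2.6
ee_pos: [460.9, 35.4, 121.3]
eef_rot: [-0.202, -3.134, 0.0]
wrist_force: [0.4, -0.5, 1.2]
opening: 0.585
[[316.65933018 264.87851893]
 [316.57189241 243.56814025]]
t 2.65 pos [461.5  35.5 122. ] ytool 82.6 xtool 172.6 tilt 0.08 shift [ 0.26 -0.17  7.4 ] turn z -0.06322637322500668 or 179.936773626775 q1,q7 [-0.25  1.36] F [-0.5  1.5  0.6] op 0.589
```

View pics/w1.png

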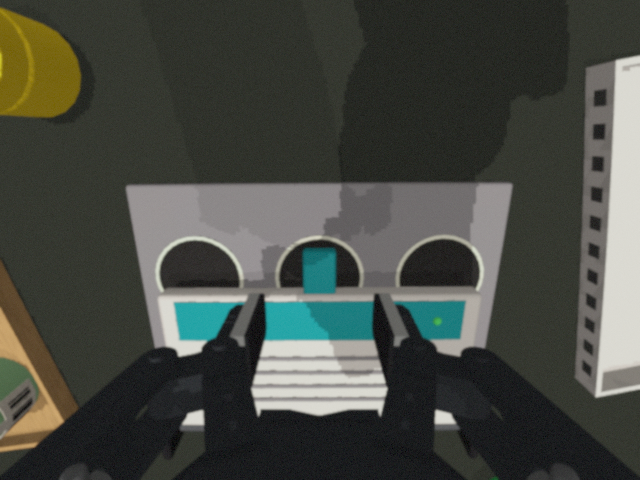

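The wrist picture shows the teal tab at about (319,271), centred between the open pads. Its tip is at row 249 and the prediction was 244, so the scanner pose holds to about 3 mm. Next I go down and grip the tab.

```bash
python3 -m inch '[[0.1,0,3,0,0,0,5],[0,0,3,0,0,0,5],[0,0,1.3,0,0,0,5],[0,0,0,0,0,0,2],[0,0,0,0,0,0,1.5],[0,0,0,0,0,0,1.5],[0,0,0,0,0,0,1.5],[0,0,0,0,0,0,1.5]]' 40; python3 -c "
from h import *
plan(*S(-66,0,48),82.7)"
```

```text
time: 3.45
ee_pos: [460.7, 35.4, 49.0]
eef_rot: [0.2, 3.132, 0.001]
wrist_force: [-1.4, 0.5, 9.7]
opening: 0.236
t 3.45 pos [460.7  35.4  49. ] ytool 82.7 xtool 172.7 tilt 0.17 shift [ 0.17 -0.15  0.1 ] turn z -0.01040715847869933 or 179.9895928415213 q1,q7 [-0.23  1.39] F [-1.4  0.5  9.7] op 0.236
```

```bash
python3 -m inch '[[-0.15,0,-2.03,0,0,0,1.5],[-0.46,0,-1.99,0,0,0,1.5],[-0.74,0,-1.9,0,0,0,1.5],[-1.02,0,-1.76,0,0,0,1.5],[-1.28,0,-1.59,0,0,0,1.5],[-1.5,0,-1.38,0,0,0,1.5],[-1.68,0,-1.15,0,0,0,1.5],[-1.84,0,-0.88,0,0,0,1.5]]'; python3 -c "
from h import *
cv2.imwrite('pics/s1.png',bot.snapshot('side')[150:350,200:420,::-1].repeat(3,0).repeat(3,1))
plan(*S(-66,0,48),82.7)"
```

```text
time: 4.25
ee_pos: [545.5, 24.8, 176.0]
eef_rot: [0.199, 3.135, 0.001]
wrist_force: [0.8, 2.2, -5.2]
opening: 0.239
t 4.3 pos [549.3  24.3 177.3] ytool 82.7 xtool 172.7 tilt 0.29 shift [ 9.17 -0.19 12.88] turn z -0.008909689236588747 or 179.9910903107634 q1,q7 [-0.22  1.4 ] F [-1.1  1.4 13.8] op 0.239
```

View pics/s1.png

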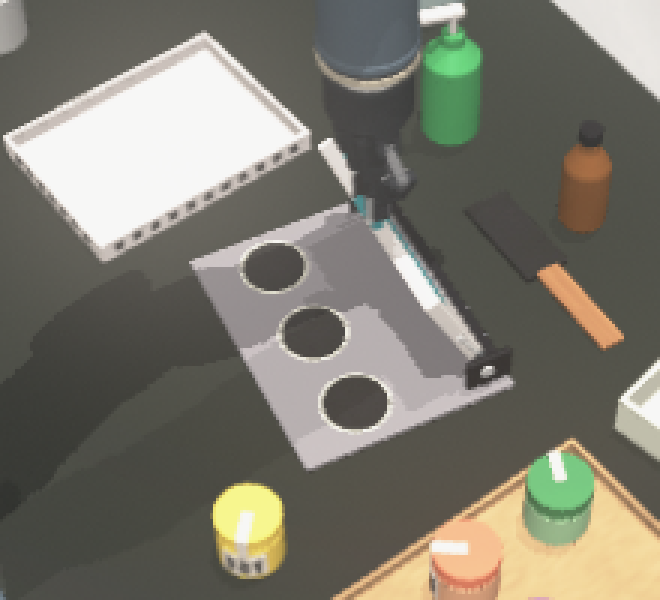

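The side view shows the panel raised to about 1.2 rad, with the tab still in the grip at crop (370,210). I carry it on to the stop, release and raise.

```bash
python3 -m inch '[[-1.95,0,-0.55,0,0,0,1.5],[-2.0,0,-0.3,0,0,0,1.5],[-1.4,0,0,0,0,0,1.5],[-0.7,0,0,0,0,0,5],[0,0,0,0,0,0,5],[0,0,0,0,0,0,5],[0,0,-4,0,0,0,5],[0,0,-4,0,0,0,6]]'; python3 -m inch '[[4,2,0,0,0,0,8],[4,4,0,0,0,0,8],[4,4,0,0,0,0,8]]'; python3 -c "
from h import *
from lids import *
s=bot.snapshot('side');t=bot.snapshot('top')
cv2.imwrite('pics/s2.png',s[150:350,200:420,::-1].repeat(3,0).repeat(3,1))
cv2.imwrite('pics/t2.png',t[200:330,260:480,::-1].repeat(3,0).repeat(3,1))
plan(449,-260,200,82.7)
for c,v in lids('top',64,im=t,roi=(385,215,470,325)).items(): print(c,v)
for c,v in lids('side',64,im=s,roi=(300,290,460,420)).items(): print(c,v)
"
```

```text
time: 5.1
ee_pos: [604.0, 16.6, 262.5]
eef_rot: [-0.2, -3.132, 0.001]
wrist_force: [1.1, 0.1, 0.8]
opening: 0.702
time: 5.4
ee_pos: [505.3, 120.9, 262.9]
eef_rot: [0.203, 3.135, 0.0]
wrist_force: [0.4, 1.5, -0.6]
opening: 0.932
t 5.5 pos [502.6 126.5 262.7] ytool 83.2 xtool 173.2 tilt 0.23 shift [  0.73 -39.03   6.18] turn z 0.5062929760845236 or -179.49370702391548 q1,q7 [-0.42  1.17] F [ 0.2 -0.6  0.2] op 0.939
orange (array([ 445.7, -259.3]), np.float64(156.9), (414.5, 272.9), 'rad mm', np.float64(32.9))
green (array([ 548.5, -251.7]), np.float64(57.9), (412.0, 239.5), 'rad mm', np.float64(28.4))
purple (array([ 452.4, -356. ]), np.float64(-139.6), (445.9, 271.2), 'rad mm', np.float64(28.8))
purple (array([ 448.4, -363. ]), np.float64(-152.0), (379.5, 361.2), 'rad mm', np.float64(27.9))
```

View pics/s2.png

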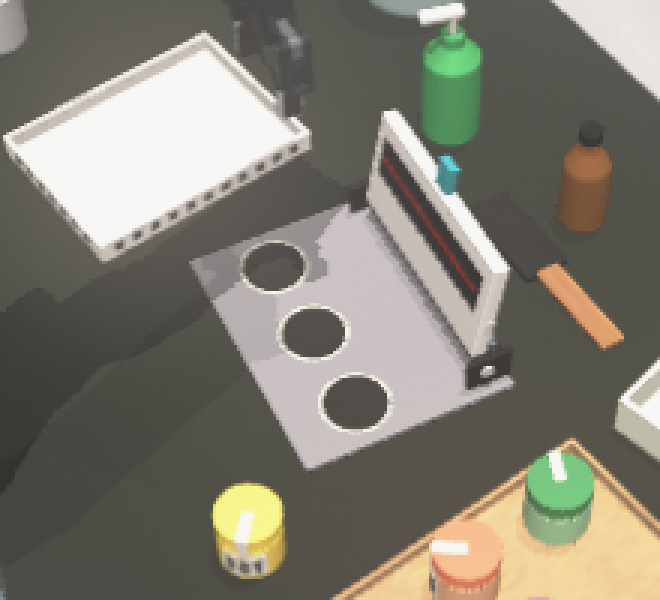

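View pics/t2.png

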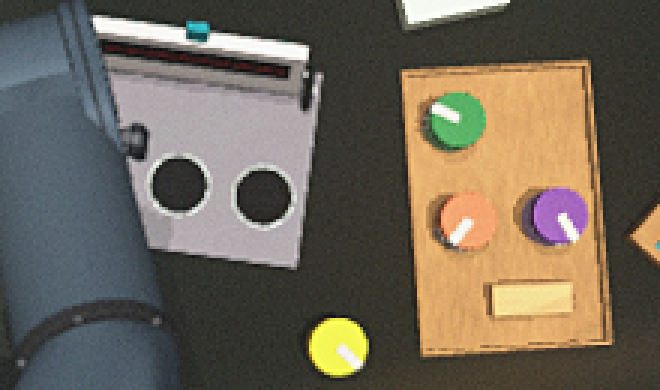

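The panel now stands fully open, with its window and red line facing -x and the teal tab at top crop (197,30). The tubs in the carton are orange (414,273), green (412,240) and purple (446,271). The yellow one at (373,316) outside the carton is the look-alike, so I leave it. Next I go above the orange tub for a wrist close-up.

```bash
python3 -m inch '[[0.13,-4.88,0,0,0,0,8],[0.13,-4.88,0,0,0,0,8],[0.13,-4.88,0,0,0,0,8],[0.13,-4.88,0,0,0,0,8],[0.13,-4.88,0,0,0,0,8],[0.13,-4.88,0,0,0,0,7.8],[0.13,-4.88,0,0,0,0,7.8],[0.13,-4.88,0,0,0,7,7.8]]';python3 -m inch '[[0,0,4.5,0,0,0,7.8],[0,0,4.5,0,0,0,7.8],[0,0,0,0,0,0,7.8],[0,0,0,0,0,0,7.8]]'; python3 -c "
from h import *
st=bot.state();im=bot.snapshot('wrist');cv2.imwrite('pics/w3.png',im[:,:,::-1])
plan(446,-260,52,76)
"
```

```text
time: 6.3
ee_pos: [446.0, -267.3, 262.8]
eef_rot: [0.392, 3.117, 0.0]
wrist_force: [1.5, 0.1, -1.0]
opening: 0.909
time: 6.7
ee_pos: [446.9, -265.2, 173.0]
eef_rot: [-0.391, -3.115, -0.001]
wrist_force: [0.5, 0.2, 0.0]
opening: 0.915
t 6.75 pos [ 447.8 -265.6  174.1] ytool 75.7 xtool 165.7 tilt 0.06 shift [ 0.33  0.5  12.21] turn z -0.2906921183586064 or 179.7093078816414 q1,q7 [0.27 1.93] F [-0.1  0.6  1.3] op 0.91
```

View pics/w3.png

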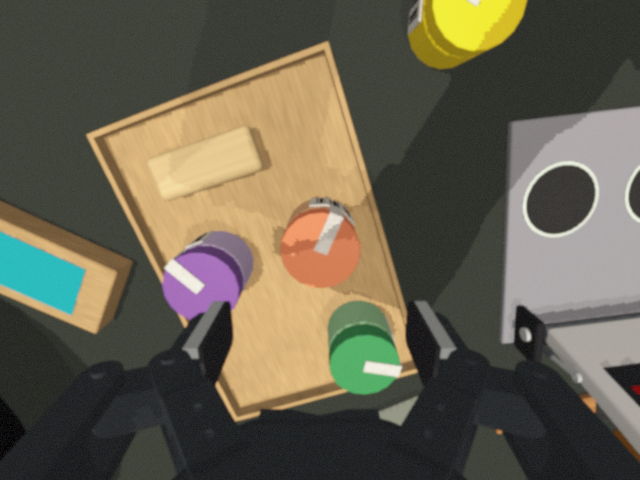

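```bash
cat > wm.py <<'E'
from lids import *
def wm(st,im):
    for c in("orange","green","purple"):
        m=mask(im,c,150 if c=="orange" else 120,100 if c!="green" else 60)
        h=cv2.cvtColor(im,cv2.COLOR_RGB2HSV)
        m[420:]=0
        cs=[k for k in cv2.findContours(m,0,1)[0] if cv2.contourArea(k)>800]
        if not cs: continue
        k=cv2.convexHull(max(cs,key=cv2.contourArea))
        (x,y),r=cv2.minEnclosingCircle(k)
        mm=np.zeros_like(m);cv2.circle(mm,(round(x),round(y)),int(r*0.95),255,-1)
        w=((h[:,:,1]<70)&(h[:,:,2]>130)&(mm>0)).astype(np.uint8)
        nl,lab,stt,_=cv2.connectedComponentsWithStats(w);i=1+np.argmax(stt[1:,4])if nl>1 else 0
        ys,xs=np.nonzero(lab==i)
        P=cast("wrist",[(x,y)],64,st)[0];Q=cast("wrist",[(x+r,y)],64,st)[0]
        W=cast("wrist",np.c_[xs,ys],64,st);C=W.mean(0);d=np.linalg.svd(W-C,full_matrices=0)[2][0]
        if d@(C-P)<0:d=-d
        print(c,"px",round(x),round(y),round(r),"P",P[:2].round(1),"rad",np.linalg.norm(Q-P).round(1),"seal axis",np.degrees(np.arctan2(d[1],d[0])).round(1),"centroid dir",np.degrees(np.arctan2((C-P)[1],(C-P)[0])).round(1),len(xs))
if __name__=="__main__":
    st=bot.state();im=bot.snapshot("wrist");wm(st,im)
E
python3 wm.py
```

```text
orange px 320 250 39 P [ 448.4 -265.2] rad 27.9 seal axis 143.5 centroid dir 142.5 494
green px 364 357 35 P [ 545.1 -252.7] rad 28.5 seal axis 66.1 centroid dir 40.3 413
```

The wrist picture puts the orange lid at (320,250), which is (448,-265), straight under the TCP, with its barcode at 143.5 deg. I descend and grip.

```bash
python3 -m inch '[[0,0,4,0,0,0,7.8],[0,0,4,0,0,0,7.8],[0,0,3,0,0,0,7.8],[0,0,1.1,0,0,0,7.8],[0,0,0,0,0,0,5.2],[0,0,0,0,0,0,5.2],[0,0,0,0,0,0,5.2],[0,0,0,0,0,0,5.2]]' 40; python3 -m inch '[[0,0,0,0,0,0,5.2],[0,0,-2,0,0,0,5.2],[0,0,-4,0,0,0,5.2],[0,0,-4,0,0,0,5.2]]';python3 -c "
from h import *
cv2.imwrite('pics/s4.png',bot.snapshot('side')[200:420,220:460,::-1].repeat(2,0).repeat(2,1))
plan(*S(-45,90,156),76-151)"
```

```text
time: 7.6
ee_pos: [448.4, -265.7, 53.2]
eef_rot: [0.391, 3.115, -0.001]
wrist_force: [-0.6, 1.0, 8.3]
opening: 0.665
time: 8.0
ee_pos: [446.9, -265.1, 153.0]
eef_rot: [-0.391, -3.116, -0.0]
wrist_force: [0.7, -0.5, -2.8]
opening: 0.667
t 8.05 pos [ 449.2 -266.9  159.1] ytool 75.6 xtool 165.6 tilt 0.43 shift [ 5.56 38.59  0.21] turn z 150.6467167081129 or -29.353283291887095 q1,q7 [0.28 1.95] F [ 2.1 -0.9  2.4] op 0.668
```

View pics/s4.png

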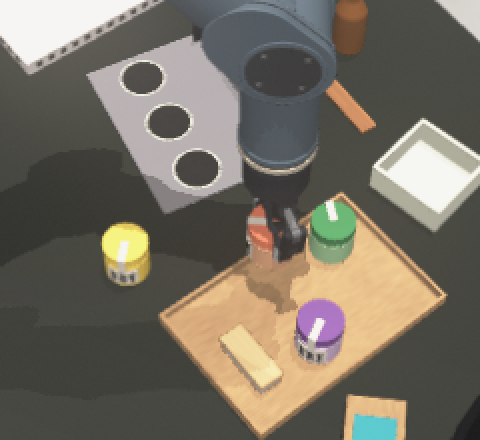

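The orange tub is lifted cleanly, with the opening at 57 mm. At the placing yaw, though, the camera side would face the panel. I put the tub back and regrip with the hand turned half round.

```bash
python3 -m inch '[[0,0,4,0,0,0,5.2],[0,0,4,0,0,0,5.2],[0,0,1.6,0,0,0,5.2],[0,0,0.8,0,0,0,5.2],[0,0,0,0,0,0,5.2],[0,0,0,0,0,0,7.8],[0,0,0,0,0,0,7.8],[0,0,0,0,0,0,7.8]]';python3 -c "
from h import *
plan(448,-265,53,76)"
```

```text
time: 8.85
ee_pos: [447.6, -265.5, 47.9]
eef_rot: [0.391, 3.117, -0.001]
wrist_force: [0.7, 0.3, -0.6]
opening: 0.913
t 8.85 pos [ 447.6 -265.5   47.9] ytool 75.7 xtool 165.7 tilt 0.04 shift [-0.02  0.06 -0.51] turn z -0.3037804927690786 or 179.69621950723092 q1,q7 [0.33 2.  ] F [ 0.7  0.3 -0.6] op 0.913
```

```bash
python3 -m inch '[[0,0,-3.5,0,0,0,7.8],[0,0,-4.5,0,0,0,7.8],[0,0,-4,0,0,8.5,7.8],[0,0,0,0,0,8.5,7.8],[0,0,0,0,0,8.5,7.8],[0,0,0,0,0,8.5,7.8],[0,0,0,0,0,8.5,7.8],[0,0,0,0,0,8.5,7.8]]'
python3 -m inch '[[0,0,0,0,0,8.5,7.8],[0,0,0,0,0,8.5,7.8],[0,0,0,0,0,8.5,7.8],[0,0,0,0,0,8.5,7.8],[0,0,0,0,0,8.5,7.8],[0,0,0,0,0,8.5,7.8],[0,0,0,0,0,8.5,7.8],[0,0,0,0,0,8.5,7.8]]'
python3 -m inch '[[0,0,0,0,0,8.5,7.8],[0,0,0,0,0,8.5,7.8],[0,0,0,0,0,8.5,7.8],[0,0,0,0,0,8.5,7.8],[0,0,0,0,0,8.5,7.8],[0,0,0,0,0,8.5,7.8],[0,0,0,0,0,0,7.8]]'
python3 wm.py; python3 -c "
from h import *
cv2.imwrite('pics/w5.png',bot.snapshot('wrist')[:,:,::-1])
plan(448,-265,53,76)"
```

```text
time: 9.65
ee_pos: [447.4, -265.3, 167.8]
eef_rot: [1.703, 2.64, 0.0]
wrist_force: [-0.2, 0.2, 0.6]
opening: 0.912
time: 10.45
ee_pos: [447.5, -265.2, 167.7]
eef_rot: [2.888, 1.236, 0.001]
wrist_force: [0.5, 0.7, -0.4]
opening: 0.914
time: 11.15
ee_pos: [447.5, -265.1, 167.3]
eef_rot: [3.139, -0.121, -0.001]
wrist_force: [0.4, -0.4, -0.0]
opening: 0.915
orange px 317 249 40 P [ 449.5 -264.2] rad 28.0 seal axis 143.6 centroid dir 152.0 468
green px 267 124 25 P [ 534.3 -239.3] rad 15.6 seal axis -94.5 centroid dir -164.3 307200
t 11.25 pos [ 447.4 -265.3  167.5] ytool -94.0 xtool -4.0 tilt 0.03 shift [ 0.06 -0.04 11.45] turn z -170.0496278170806 or 9.95037218291941 q1,q7 [-0.21 -0.31] F [-0.1  0.3 -0.1] op 0.91
```

View pics/w5.png

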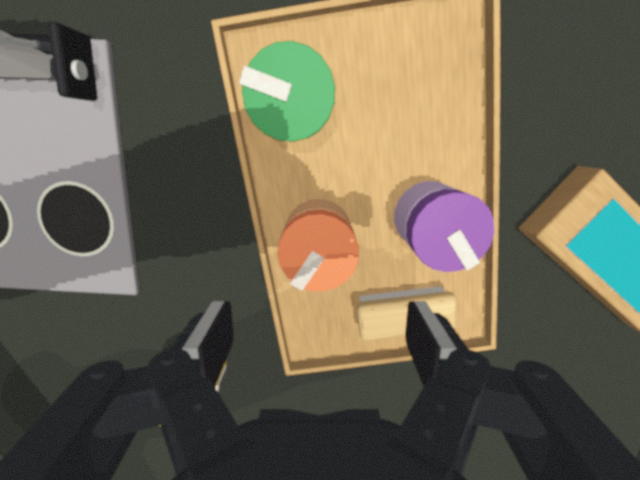

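```bash
python3 -m inch '[[0,0,3,0,0,5,7.8],[0,0,4,0,0,5,7.8],[0,0,3,0,0,0,7.8],[0.1,0,1.3,0,0,0,7.8],[0,0,0,0,0,0,7.8],[0,0,0,0,0,0,5.2],[0,0,0,0,0,0,5.2],[0,0,0,0,0,0,5.2]]' 40
python3 -m inch '[[0,0,0,0,0,0,5.2],[0,0,-2,0,0,0,5.2],[0,0,-4,0,0,0,5.2],[0,0,-4,0,0,0,5.2],[0,0,0,0,0,0,5.2]]'
python3 -c "
from h import *
plan(*S(-45,90,156),104.7)"
```

```text
time: 12.05
ee_pos: [448.7, -265.9, 55.8]
eef_rot: [3.117, -0.389, 0.003]
wrist_force: [-1.1, 1.1, 7.7]
opening: 0.671
time: 12.55
ee_pos: [449.7, -267.4, 159.2]
eef_rot: [3.114, -0.39, 0.01]
wrist_force: [0.3, -0.4, -3.5]
opening: 0.673
t 12.55 pos [ 449.7 -267.4  159.2] ytool -104.3 xtool -14.3 tilt 0.40 shift [ -5.56 -38.64   0.19] turn z 151.0247383571284 or -28.9752616428716 q1,q7 [-0.2  -0.47] F [ 0.3 -0.4 -3.5] op 0.673
```

```bash
python3 -m inch '[[-0.7,-4.83,0,0,0,0,5.2],[-0.7,-4.83,0,0,0,0,5.2],[-0.7,-4.83,0,0,0,0,5.2],[-0.7,-4.83,0,0,0,0,5.2],[-0.7,-4.83,0,0,0,0,5.2],[-0.7,-4.83,0,0,0,0,5.2],[-0.7,-4.83,0,0,0,0,5.2],[-0.66,-4.83,0,0,0,0,5.2]]'
python3 -m inch '[[0,0,0,0,0,-8.4,5.2],[0,0,0,0,0,-8.4,5.2],[0,0,0,0,0,-8.4,5.2],[0,0,0,0,0,-8.4,5.2],[0,0,0,0,0,-8.4,5.2],[0,0,0,0,0,-8.4,5.2],[0,0,0,0,0,-8.4,5.2],[0,0,0,0,0,-8.4,5.2]]'
python3 -c "
from h import *
plan(*S(-45,90,156),104.7);print(bot.state()['q'].round(2))"
```

```text
time: 13.35
ee_pos: [489.5, 125.1, 154.4]
eef_rot: [-3.117, 0.389, 0.0]
wrist_force: [1.1, 0.1, -2.3]
opening: 0.669
time: 14.15
ee_pos: [489.6, 122.8, 154.4]
eef_rot: [-2.808, -1.409, 0.0]
wrist_force: [0.7, -0.1, -3.5]
opening: 0.667
t 14.15 pos [489.6 122.8 154.4] ytool -36.7 xtool 53.3 tilt 0.02 shift [-0.08  0.24 -0.16] turn z -141.40598829242066 or 38.59401170757934 q1,q7 [-0.93 -0.21] F [ 0.7 -0.1 -3.5] op 0.667
[-0.93  0.64  0.94  2.03 -0.71  0.84 -0.21]
```

```bash
python3 -m inch '[[0,0,0,0,0,-8.3,5.2],[0,0,0,0,0,-8.3,5.2],[0,0,0,0,0,-8.3,5.2],[0,0,0,0,0,-8.3,5.2],[0,0,0,0,0,-8.3,5.2],[0,0,0,0,0,-8.3,5.2],[0,0,0,0,0,-8.3,5.2],[0,0,0,0,0,-8.3,5.2]]'
python3 -m inch '[[0,0,0,0,0,-8.3,5.2],[0,0,0,0,0,-8.3,5.2],[0,0,0,0,0,-8.3,5.2],[0,0,0,0,0,-8.3,5.2],[0,0,0,0,0,-8.3,5.2],[0,0,0,0,0,-8.3,5.2],[0,0,0,0,0,-8.3,5.2],[0,0,0,0,0,-8.3,5.2]]'
python3 -c "
from h import *
plan(*S(-45,90,156),104.7);print(bot.state()['q'].round(2))
cv2.imwrite('pics/t6.png',bot.snapshot('top')[:,:,::-1]);cv2.imwrite('pics/s6.png',bot.snapshot('side')[:,:,::-1])"
```

```text
time: 14.95
ee_pos: [489.6, 122.7, 154.4]
eef_rot: [-1.578, -2.716, 0.0]
wrist_force: [1.3, 0.1, -2.1]
opening: 0.67
time: 15.75
ee_pos: [489.5, 122.6, 154.4]
eef_rot: [0.166, -3.137, -0.0]
wrist_force: [0.9, 0.0, -2.6]
opening: 0.665
t 15.75 pos [489.5 122.6 154.4] ytool 96.1 xtool -173.9 tilt 0.03 shift [-0.14 -0.19 -0.16] turn z -8.625660370964738 or 171.37433962903526 q1,q7 [-0.51  1.52] F [ 0.9  0.  -2.6] op 0.665
[-0.51  0.47  0.25  2.02 -0.18  0.68  1.52]
```

View pics/t6.png

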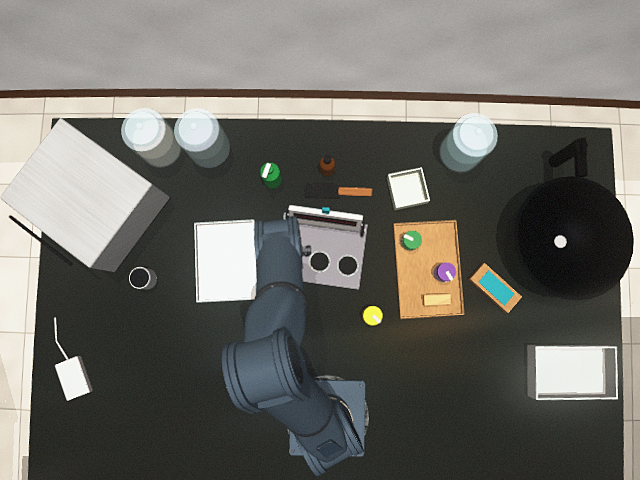

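View pics/s6.png

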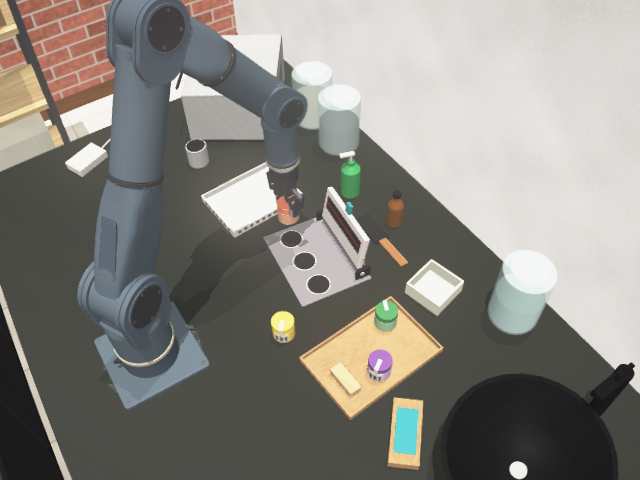

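```bash
python3 -m inch '[[-0.14,-0.19,0,0,0,-8.5,5.2],[0,0,3,0,0,0,5.2],[0,0,3,0,0,0,5.2],[0,0,2,0,0,0,5.2],[0,0,1,0,0,0,5.2],[0,0,0.5,0,0,0,5.2],[0,0,0.15,0,0,0,5.2],[0,0,0,0,0,0,5.2]]'
python3 -c "
from h import *
plan(*S(-45,90,58.5),104.7)"
```

```text
time: 16.65
ee_pos: [490.9, 120.6, 59.8]
eef_rot: [0.385, -3.118, -0.0]
wrist_force: [-7.1, -2.3, 17.3]
opening: 0.668
t 16.65 pos [490.9 120.6  59.8] ytool 104.1 xtool -165.9 tilt 0.03 shift [-0.02  0.02  0.13] turn z -0.6361359933941344 or 179.36386400660587 q1,q7 [-0.43  1.68] F [-7.1 -2.3 17.3] op 0.668
```

```bash
python3 -m inch '[[0,0,-0.1,0,0,0,7.2],[0,0,0,0,0,0,7.2],[0,0,0,0,0,0,7.2],[0,0,-3,0,0,0,7.5],[0,0,-4,0,0,0,7.5],[0,0,-4,0,0,0,7.8],[0,0,-4,0,0,0,7.8],[0,0,0,0,0,0,7.8]]'
python3 wm.py; python3 -c "
from h import *
cv2.imwrite('pics/w7.png',bot.snapshot('wrist')[:,:,::-1])
plan(546,-253,200,-40)"
```

```text
time: 17.45
ee_pos: [494.1, 121.3, 214.0]
eef_rot: [-0.386, 3.109, 0.003]
wrist_force: [-0.6, -0.1, -0.1]
opening: 0.914
orange px 319 230 34 P [491.4 121.2] rad 28.6 seal axis -8.3 centroid dir -5.5 339
t 17.55 pos [492.  121.1 210. ] ytool 104.2 xtool -165.8 tilt 0.14 shift [  3.94 -37.59   0.98] turn z 144.18964443214497 or -35.81035556785503 q1,q7 [-0.5   1.62] F [-0.2 -0.2 -1.9] op 0.911
```

View pics/w7.png

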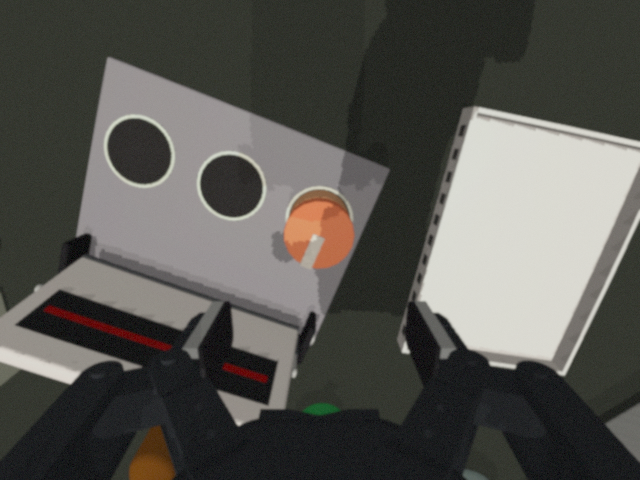

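The orange tub stands at (491,121) on circle2, px (319,230). Its seal points at -8 deg, towards the panel. Next is the green tub.

```bash
python3 -m inch '[[0.5,-4.7,0,0,0,0,7.8],[0.5,-4.7,0,0,0,0,7.8],[0.5,-4.7,0,0,0,0,7.8],[0.5,-4.7,0,0,0,0,7.8],[0.5,-4.7,0,0,0,0,7.8],[0.5,-4.7,0,0,0,0,7.8],[0.5,-4.7,0,0,0,0,7.8],[0.44,-4.7,0,0,0,0,7.8]]'
python3 -m inch '[[0,0,4,0,0,0,7.8],[0,0,0,0,0,0,7.8],[0,0,0,0,0,0,7.8]]'
python3 wm.py; python3 -c "
from h import *
cv2.imwrite('pics/w8.png',bot.snapshot('wrist')[:,:,::-1])
plan(546,-253,54,-40);print(bot.state()['q'].round(2))"
```

```text
time: 18.35
ee_pos: [544.9, -255.0, 207.4]
eef_rot: [0.388, -3.115, -0.002]
wrist_force: [0.8, 0.3, 0.2]
opening: 0.913
time: 18.65
ee_pos: [544.7, -252.2, 167.7]
eef_rot: [0.388, -3.114, -0.004]
wrist_force: [0.4, 0.9, -0.8]
opening: 0.913
green px 314 257 39 P [ 548.2 -254.4] rad 27.6 seal axis 65.5 centroid dir 54.1 547
t 18.75 pos [ 546.1 -252.3  169.7] ytool 104.3 xtool -165.7 tilt 0.02 shift [ 0.03 -0.07 11.57] turn z 144.2869394859149 or -35.7130605140851 q1,q7 [0.2  2.34] F [-0.2 -0.5  1.1] op 0.915
[ 0.2   0.57  0.24  1.75 -0.17  0.84  2.34]
```

View pics/w8.png

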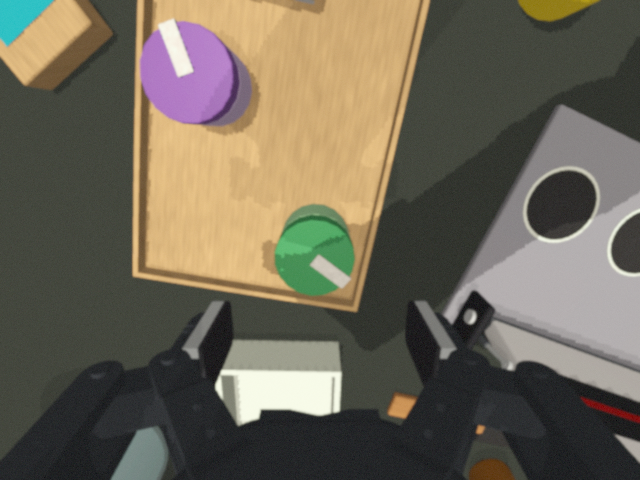

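```bash
python3 -m inch '[[-0.14,-0.2,3,0,0,0,7.8],[0,0,4,0,0,0,7.8],[0,0,3,0,0,0,7.8],[0,0,1.5,0,0,0,7.8],[0,0,0,0,0,0,7.8],[0,0,0,0,0,0,5.2],[0,0,0,0,0,0,5.2],[0,0,0,0,0,0,5.2]]' 40
python3 -m inch '[[0,0,0,0,0,0,5.2],[0,0,-2,0,0,0,5.2],[0,0,-4,0,0,0,5.2],[0,0,-5,0,0,0,5.2],[0,0,0,0,0,0,5.2],[0,0,0,0,0,0,5.2]]'
python3 -c "
from h import *
plan(*S(-45,0,164),104.3-72.8)"
```

```text
time: 19.55
ee_pos: [548.6, -254.9, 56.1]
eef_rot: [-0.389, 3.115, -0.002]
wrist_force: [-1.0, 1.4, 9.0]
opening: 0.666
time: 20.15
ee_pos: [548.1, -255.1, 166.0]
eef_rot: [-0.388, 3.114, -0.002]
wrist_force: [-0.3, 0.1, -3.7]
opening: 0.669
t 20.15 pos [ 548.1 -255.1  166. ] ytool 104.2 xtool -165.8 tilt 0.21 shift [-0.4  29.46  0.14] turn z 72.71022186568554 or -107.28977813431446 q1,q7 [0.2  2.35] F [-0.3  0.1 -3.7] op 0.669
```

```bash
python3 -m inch '[[-0.05,3.68,0,0,0,0,5.2],[-0.05,3.68,0,0,0,0,5.2],[-0.05,3.68,0,0,0,0,5.2],[-0.05,3.68,0,0,0,0,5.2],[-0.05,3.68,0,0,0,0,5.2],[-0.05,3.68,0,0,0,0,5.2],[-0.05,3.68,0,0,0,0,5.2],[-0.05,3.68,0,0,0,0,5.2]]'
python3 -m inch '[[0,0,0,0,0,8.4,5.2],[0,0,0,0,0,8.4,5.2],[0,0,0,0,0,8.4,5.2],[0,0,0,0,0,8.4,5.2],[0,0,0,0,0,8.4,5.2],[0,0,0,0,0,8.4,5.2],[0,0,0,0,0,8.4,5.2],[0,0,0,0,0,8.4,5.2]]'
python3 -m inch '[[0,0,0,0,0,5.4,5.2],[0,0,0,0,0,0,5.2],[0,0,0,0,0,0,5.2]]'
python3 -c "
from h import *
plan(*S(-45,0,59),104.3-72.8)"
```

```text
time: 20.95
ee_pos: [477.6, 32.8, 163.0]
eef_rot: [0.388, -3.115, 0.0]
wrist_force: [0.5, 0.7, -2.1]
opening: 0.666
time: 21.75
ee_pos: [478.2, 31.5, 163.1]
eef_rot: [-1.409, -2.806, 0.002]
wrist_force: [0.5, 0.5, -2.3]
opening: 0.665
time: 22.05
ee_pos: [478.5, 31.5, 163.4]
eef_rot: [-1.528, -2.744, 0.002]
wrist_force: [0.7, 0.6, -2.3]
opening: 0.671
t 22.05 pos [478.5  31.5 163.4] ytool 31.8 xtool 121.8 tilt 0.10 shift [-0.07  0.12 10.44] turn z 0.2836453560854011 or -179.7163546439146 q1,q7 [-0.6   0.88] F [ 0.7  0.6 -2.3] op 0.671
```

```bash
python3 -m inch '[[-0.07,0.12,3,0,0,0,5.2],[0,0,4,0,0,0,5.2],[0,0,2,0,0,0,5.2],[0,0,1,0,0,0,5.2],[0,0,0.4,0,0,0,5.2],[0,0,0,0,0,0,5.2]]'
python3 -m inch '[[0,0,0,0,0,0,7.2],[0,0,0,0,0,0,7.2],[0,0,0,0,0,0,7.2],[0,0,-3,0,0,0,7.5],[0,0,-4,0,0,0,7.5],[0,0,-4,0,0,0,7.8],[0,0,-4,0,0,0,7.8],[0,0,0,0,0,0,7.8]]'
python3 wm.py; python3 -c "
from h import *
cv2.imwrite('pics/w9.png',bot.snapshot('wrist')[:,:,::-1])
plan(450,-357,200,-40)"
```

```text
time: 22.65
ee_pos: [480.6, 31.2, 60.7]
eef_rot: [1.532, 2.743, 0.001]
wrist_force: [-0.5, -0.0, -0.6]
opening: 0.671
time: 23.45
ee_pos: [482.8, 31.2, 214.6]
eef_rot: [1.53, 2.737, 0.008]
wrist_force: [0.2, 0.6, -0.4]
opening: 0.912
orange px 388 144 37 P [491.7 120.6] rad 28.7 seal axis -9.4 centroid dir -2.9 427
green px 316 233 34 P [481.1  30.1] rad 28.2 seal axis -5.5 centroid dir -16.8 403
t 23.55 pos [480.9  31.9 211. ] ytool 31.6 xtool 121.6 tilt 0.14 shift [-31.49 -23.04   1.05] turn z 71.64880401544087 or -108.35119598455913 q1,q7 [-0.67  0.82] F [-0.2  0.6 -0.9] op 0.914
```

View pics/w9.png

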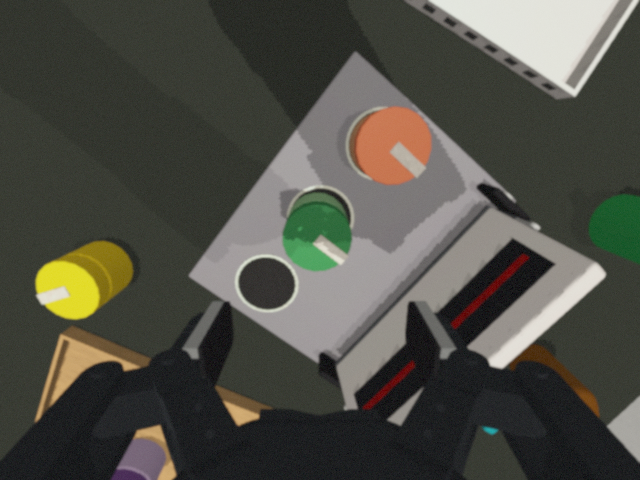

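Green stands on circle1 at (481,30), seal at about -6 deg, and orange is unchanged. Next is the purple tub.

```bash
python3 -m inch '[[-3.94,-2.88,0,0,0,0,7.8],[-3.94,-2.88,0,0,0,0,7.8],[-3.94,-2.88,0,0,0,0,7.8],[-3.94,-2.88,0,0,0,0,7.8],[-3.94,-2.88,0,0,0,0,7.8],[-3.94,-2.88,0,0,0,0,7.8],[-3.94,-2.88,0,0,0,0,7.8],[-3.94,-2.88,0,0,0,0,7.8]]'
python3 -m inch '[[0,0,0,0,0,8.5,7.8],[0,0,0,0,0,8.5,7.8],[0,0,0,0,0,8.5,7.8],[0,0,0,0,0,8.5,7.8],[0,0,0,0,0,8.5,7.8],[0,0,0,0,0,8.5,7.8],[0,0,0,0,0,8.5,7.8],[0,0,0,0,0,8.5,7.8]]'
python3 -m inch '[[0,0,0,0,0,8.5,7.8],[0,0,0,0,0,8.5,7.8],[0,0,0,0,0,8.5,7.8],[0,0,0,0,0,8.5,7.8],[0,0,0,0,0,8.5,7.8],[0,0,4,0,0,0,7.8],[0,0,0,0,0,0,7.8],[0,0,0,0,0,0,7.8]]'
python3 wm.py; python3 -c "
from h import *
cv2.imwrite('pics/w10.png',bot.snapshot('wrist')[:,:,::-1])
plan(450,-357,54.5,-79)"
```

```text
time: 24.35
ee_pos: [448.5, -359.1, 208.6]
eef_rot: [-1.531, -2.74, -0.001]
wrist_force: [0.8, 0.5, -0.5]
opening: 0.92
time: 25.15
ee_pos: [449.0, -357.2, 208.6]
eef_rot: [-2.807, -1.407, 0.002]
wrist_force: [0.6, 1.1, 0.0]
opening: 0.908
time: 25.95
ee_pos: [448.7, -357.4, 169.4]
eef_rot: [-3.125, -0.304, 0.004]
wrist_force: [1.0, -1.0, 0.2]
opening: 0.912
t 26.05 pos [ 449.3 -358.3  171. ] ytool -78.9 xtool 11.1 tilt 0.04 shift [ 0.09 -0.12 11.65] turn z 0.09707743982090733 or -179.9029225601791 q1,q7 [-0.03  0.08] F [ 1.1 -0.4  0.5] op 0.914
```

View pics/w10.png

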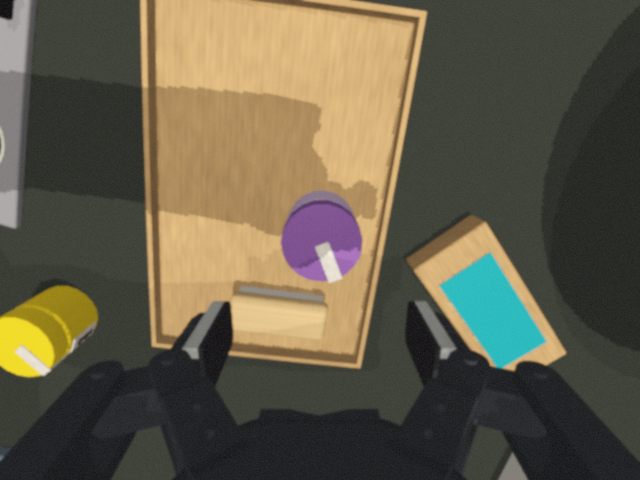

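```bash
python3 -c "
from h import *
st=bot.state()
P=cast('wrist',[(321.5,241.5),(334,281),(322,245)],64,st);print(P.round(1))
for a,b in((0,1),(2,1)):
  d=P[b]-P[a];print(np.degrees(np.arctan2(d[1],d[0])))
plan(P[0][0],P[0][1],54.5,-79)"
```

```text
[[ 456.1 -358.7   64. ]
 [ 428.1 -373.6   64. ]
 [ 453.6 -359.6   64. ]]
-152.00704407636704
-151.19920022388473
t 26.05 pos [ 449.3 -358.3  171. ] ytool -78.9 xtool 11.1 tilt 0.04 shift [ 0.65  0.17 11.65] turn z 0.09707743982090733 or -179.9029225601791 q1,q7 [-0.03  0.08] F [ 1.1 -0.4  0.5] op 0.914
```

```bash
python3 -m inch '[[0.55,0.1,3,0,0,0,7.8],[0,0,4,0,0,0,7.8],[0,0,3,0,0,0,7.8],[0,0,1.6,0,0,0,7.8],[0,0,0,0,0,0,7.8],[0,0,0,0,0,0,5.2],[0,0,0,0,0,0,5.2],[0,0,0,0,0,0,5.2]]' 40
python3 -m inch '[[0,0,0,0,0,0,5.2],[0,0,-2,0,0,0,5.2],[0,0,-4,0,0,0,5.2],[0,0,-5,0,0,0,5.2],[0,0,0,0,0,0,5.2],[0,0,0,0,0,0,5.2]]'
python3 -c "
from h import *
plan(*S(-45,-90,164),65.3);print(bot.state()['q'].round(2))"
```

```text
time: 26.85
ee_pos: [455.5, -358.5, 56.1]
eef_rot: [3.125, 0.304, 0.003]
wrist_force: [-1.4, 1.1, 7.3]
opening: 0.672
time: 27.45
ee_pos: [455.6, -357.8, 165.6]
eef_rot: [3.126, 0.304, 0.004]
wrist_force: [0.1, 0.2, -3.1]
opening: 0.671
t 27.45 pos [ 455.6 -357.8  165.6] ytool -78.9 xtool 11.1 tilt 0.17 shift [  7.03 -29.19   0.13] turn z -144.17367616339016 or 35.826323836609845 q1,q7 [-0.03  0.06] F [ 0.1  0.2 -3.1] op 0.671
[-0.03  0.81  1.12  1.83 -0.85  1.07  0.06]
```

```bash
python3 -m inch '[[0.88,-3.65,0,0,0,0,5.2],[0.88,-3.65,0,0,0,0,5.2],[0.88,-3.65,0,0,0,0,5.2],[0.88,-3.65,0,0,0,0,5.2],[0.88,-3.65,0,0,0,0,5.2],[0.88,-3.65,0,0,0,0,5.2],[0.88,-3.65,0,0,0,0,5.2],[0.87,-3.64,0,0,0,0,5.2]]'
python3 -m inch '[[0,0,0,0,0,-8.5,5.2],[0,0,0,0,0,-8.5,5.2],[0,0,0,0,0,-8.5,5.2],[0,0,0,0,0,-8.5,5.2],[0,0,0,0,0,-8.5,5.2],[0,0,0,0,0,-8.5,5.2],[0,0,0,0,0,-8.5,5.2],[0,0,0,0,0,-8.5,5.2]]'
python3 -m inch '[[0,0,0,0,0,-8.5,5.2],[0,0,0,0,0,-8.5,5.2],[0,0,0,0,0,-8.5,5.2],[0,0,0,0,0,-8.5,5.2],[0,0,0,0,0,-8.5,5.2],[0,0,0,0,0,-8.5,5.2],[0,0,0,0,0,-8.5,5.2],[0,0,0,0,0,-8.5,5.2]]'
python3 -m inch '[[0,0,0,0,0,-8.2,5.2],[0,0,0,0,0,0,5.2]]'
python3 -c "
from h import *
plan(*S(-45,-90,59),65.3);print(bot.state()['q'].round(2))"
```

```text
time: 28.25
ee_pos: [467.1, -55.6, 163.1]
eef_rot: [-3.126, -0.304, 0.003]
wrist_force: [1.0, 0.1, -3.0]
opening: 0.669
time: 29.05
ee_pos: [467.1, -57.1, 163.2]
eef_rot: [-2.415, -2.007, 0.002]
wrist_force: [0.4, -0.1, -2.3]
opening: 0.664
time: 29.85
ee_pos: [466.9, -57.2, 163.2]
eef_rot: [-0.879, -3.014, 0.0]
wrist_force: [-0.2, -0.5, -2.9]
opening: 0.669
time: 30.05
ee_pos: [467.0, -57.4, 163.4]
eef_rot: [-0.668, -3.068, -0.0]
wrist_force: [0.1, -0.9, -3.1]
opening: 0.662
t 30.05 pos [467.  -57.4 163.4] ytool 65.4 xtool 155.4 tilt 0.10 shift [-0.14  0.02 10.44] turn z 0.13416548114474836 or -179.86583451885525 q1,q7 [-0.35  1.56] F [ 0.1 -0.9 -3.1] op 0.662
[-0.35  0.45  0.53  2.09 -0.36  0.69  1.56]
```

```bash
python3 -m inch '[[-0.14,0,3,0,0,0,5.2],[0,0,4,0,0,0,5.2],[0,0,2,0,0,0,5.2],[0,0,1,0,0,0,5.2],[0,0,0.4,0,0,0,5.2],[0,0,0,0,0,0,5.2]]'
python3 -m inch '[[0,0,0,0,0,0,7.2],[0,0,0,0,0,0,7.2],[0,0,0,0,0,0,7.2],[0,0,-3,0,0,0,7.5],[0,0,-4,0,0,0,7.5],[0,0,-4,0,0,0,7.8],[0,0,-4,0,0,0,7.8],[0,0,0,0,0,0,7.8]]'
python3 wm.py; python3 -c "
from h import *
cv2.imwrite('pics/w11.png',bot.snapshot('wrist')[:,:,::-1]);cv2.imwrite('pics/s11.png',bot.snapshot('side')[150:350,200:420,::-1].repeat(3,0).repeat(3,1))
plan(450,-357,200,-40)"
```

```text
time: 30.65
ee_pos: [468.8, -58.4, 60.6]
eef_rot: [-0.676, -3.068, -0.0]
wrist_force: [-0.1, -0.1, -2.8]
opening: 0.665
time: 31.45
ee_pos: [471.3, -58.9, 214.6]
eef_rot: [0.671, 3.061, 0.003]
wrist_force: [-0.1, -0.2, -0.7]
opening: 0.911
green px 421 198 36 P [479.9  28.8] rad 29.5 seal axis -6.5 centroid dir -2.0 443
t 31.6 pos [468.9 -57.8 210.1] ytool 65.3 xtool 155.3 tilt 0.03 shift [-10.77 -27.98   0.99] turn z 105.32163593877797 or -74.67836406122203 q1,q7 [-0.41  1.51] F [-0.1 -0.3 -0.5] op 0.917
```

View pics/w11.png

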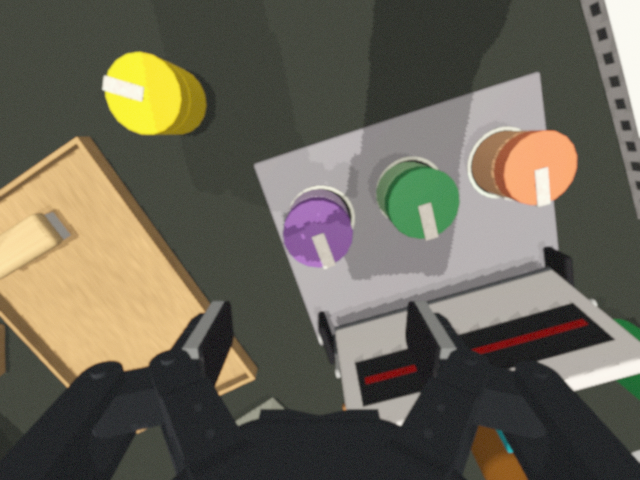

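View pics/s11.png

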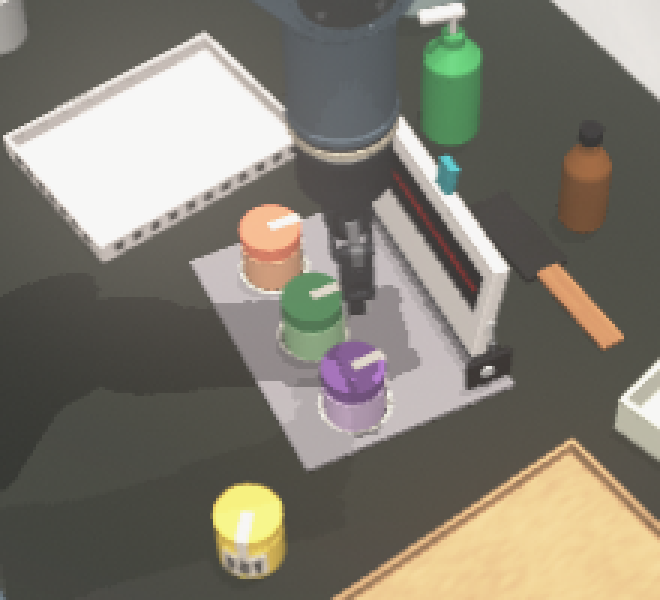

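All three tubs stand in their rings, in the side crop at about (272,247), (313,317) and (353,387), with seals towards the panel. I hold still briefly and check the numbers.

```bash
python3 -m inch '[[0,0,0,0,0,0,7.8],[0,0,0,0,0,0,7.8],[0,0,0,0,0,0,7.8],[0,0,0,0,0,0,7.8],[0,0,0,0,0,0,7.8],[0,0,0,0,0,0,7.8]]'; python3 -c "
from h import *
st=bot.state()
# lid centre, seal tip picks from w11
for n,c,t,k in(('orange',(536.5,166),(544,205),S(-45,90,0)),('green',(421.5,202),(431,238),S(-45,0,0)),('purple',(317.5,232),(327,266),S(-45,-90,0))):
  P=cast('wrist',[c,t],68,st);d=P[1]-P[0]
  print(n,P[0][:2].round(1),'off circle',np.linalg.norm(P[0][:2]-k[:2]).round(1),'code dir vs panel',(np.degrees(np.arctan2(d[1],d[0]))+7.3).round(1))
T=cast('top',[(192.8,221.4),(253.9,218.9),(257.1,299.4),(196,301.8)],22);print(T.mean(0),T.round(0).tolist())
"
```

```text
time: 32.2
ee_pos: [469.1, -58.3, 210.0]
eef_rot: [-0.672, -3.069, 0.0]
wrist_force: [-0.7, 0.0, 0.2]
opening: 0.915
orange [487.2 117.4] off circle 5.2 code dir vs panel 4.2
green [476.7  27. ] off circle 5.5 code dir vs panel 2.1
purple [464.8 -57.6] off circle 3.5 code dir vs panel -2.4
[478.20918847 329.67672555  22.        ] [[599.0, 437.0, 22.0], [611.0, 242.0, 22.0], [357.0, 224.0, 22.0], [346.0, 415.0, 22.0]]
```

Step 2 held: every tub is within 6 mm of its circle centre and within 5 deg of square. Now the tray, centre (478,330). I pick orange first.

```bash
python3 -m inch '[[1.4,4.25,0,0,0,0,7.8],[1.4,4.25,0,0,0,0,7.8],[1.4,4.25,0,0,0,0,7.8],[1.4,4.25,0,0,0,0,7.8],[0,0,0,0,0,8.4,7.8],[0,0,0,0,0,8.4,7.8],[0,0,4,0,0,8.4,7.8],[0,0,0,0,0,0,7.8]]'; python3 -m inch '[[0,0,0,0,0,0,7.8]]'; python3 wm.py; python3 -c "
from h import *
cv2.imwrite('pics/w12.png',bot.snapshot('wrist')[:,:,::-1])
plan(489.5,120,58,40)"
```

```text
time: 33.0
ee_pos: [487.1, 119.9, 167.1]
eef_rot: [-1.326, -2.844, 0.007]
wrist_force: [-0.1, 0.4, -0.4]
opening: 0.91
time: 33.1
ee_pos: [488.8, 119.4, 170.1]
eef_rot: [-1.319, -2.85, 0.003]
wrist_force: [0.1, -0.3, 1.0]
opening: 0.916
orange px 326 250 40 P [491.8 123.4] rad 28.5 seal axis -8.3 centroid dir -19.1 447
green px 591 370 68 P [725.6 184.7] rad 59.9 seal axis -139.5 centroid dir -163.4 307200
t 33.2 pos [489.8 119.4 171.3] ytool 40.3 xtool 130.3 tilt 0.06 shift [ 0.07  0.   11.33] turn z 0.2597922986028891 or -179.7402077013971 q1,q7 [-0.79  0.87] F [ 0.6 -1.2  0. ] op 0.913
```

View pics/w12.png

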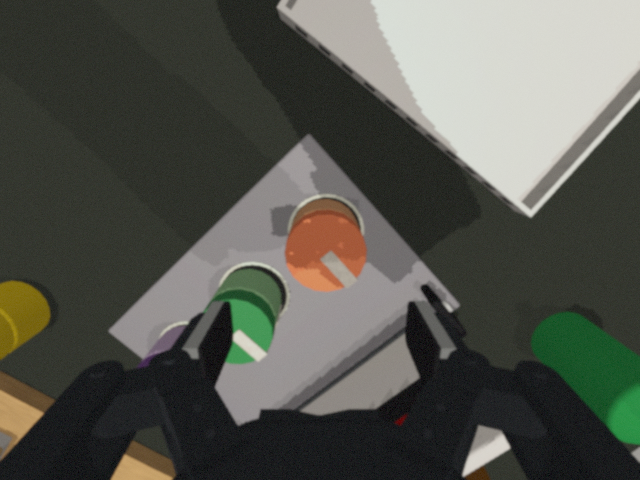

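```bash
python3 -m inch '[[0.1,0.2,3,0,0,0,7.8],[0,0,4,0,0,0,7.8],[0,0,3,0,0,0,7.8],[0,0,1.3,0,0,0,7.8],[0,0,0,0,0,0,7.8],[0,0,0,0,0,0,5.2],[0,0,0,0,0,0,5.2],[0,0,0,0,0,0,5.2]]' 40
python3 -m inch '[[0,0,0,0,0,0,5.2],[0,0,-2,0,0,0,5.2],[0,0,-4,0,0,0,5.2],[0,0,-4,0,0,0,5.2],[0,0,0,0,0,0,5.2],[0,0,0,0,0,0,5.2]]'
python3 -c "
from h import *
plan(560,336,160,40);print(bot.state()['q'].round(2))"
```

```text
time: 34.0
ee_pos: [491.3, 121.8, 58.9]
eef_rot: [1.323, 2.847, 0.004]
wrist_force: [-0.1, -0.7, 9.5]
opening: 0.668
time: 34.6
ee_pos: [490.4, 122.3, 158.2]
eef_rot: [1.323, 2.848, 0.004]
wrist_force: [-0.9, 0.4, -3.5]
opening: 0.664
t 34.6 pos [490.4 122.3 158.2] ytool 40.2 xtool 130.2 tilt 0.16 shift [11.84 19.1  -0.13] turn z 0.1674946534238302 or -179.83250534657617 q1,q7 [-0.78  0.89] F [-0.9  0.4 -3.5] op 0.664
[-0.78  0.54  0.67  2.02 -0.49  0.74  0.89]
```

```bash
python3 -m inch '[[2.37,3.82,0,0,0,0,5.2],[2.37,3.82,0,0,0,0,5.2],[2.37,3.82,0,0,0,0,5.2],[2.37,3.82,0,0,0,0,5.2],[2.37,3.82,0,0,0,0,5.2],[0,0,0,0,0,0,5.2],[0,0,0,0,0,0,5.2]]'
python3 -c "
from h import *
plan(560,336,54,40);cv2.imwrite('pics/w13.png',bot.snapshot('wrist')[:,:,::-1])"
```

```text
time: 35.3
ee_pos: [558.8, 336.0, 154.9]
eef_rot: [-1.321, -2.848, 0.004]
wrist_force: [-1.0, -1.2, -2.8]
opening: 0.667
t 35.3 pos [558.8 336.  154.9] ytool 40.2 xtool 130.2 tilt 0.18 shift [-0.08  0.12 10.09] turn z 0.2315178959536297 or -179.76848210404637 q1,q7 [-0.99  0.57] F [-1.  -1.2 -2.8] op 0.667
```

View pics/w13.png

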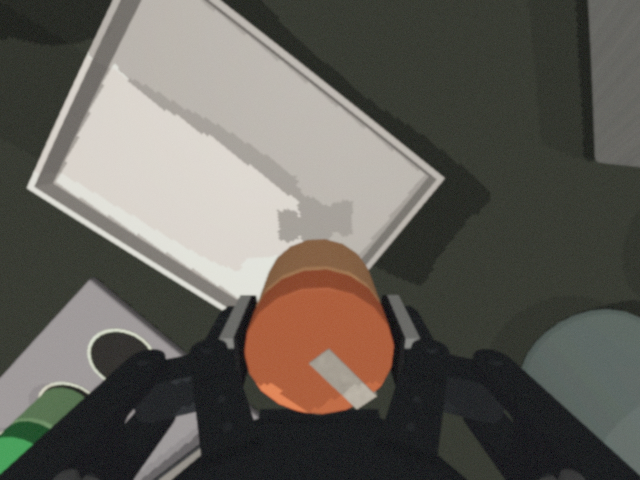

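```bash
python3 -c "
from h import *
st=bot.state()
print(cast('wrist',[(443,180),(30,187)],24,st).round(1))"
```

```text
[[598.4 429.3  24. ]
 [363.1 225.3  24. ]]
```

The two estimates of the tray's diagonal agree, with the centre at about (480,328). I lower orange at the far end.

```bash
python3 -m inch '[[0,0,3,0,0,0,5.2],[0,0,4,0,0,0,5.2],[0,0,2,0,0,0,5.2],[0,0,0.8,0,0,0,5.2],[0,0,0.3,0,0,0,5.2],[0,0,0,0,0,0,5.2]]'
python3 -m inch '[[0,0,0,0,0,0,7.2],[0,0,0,0,0,0,7.2],[0,0,0,0,0,0,7.2],[0,0,-3,0,0,0,7.5],[0,0,-4,0,0,0,7.5],[0,0,-4,0,0,0,7.8],[0,0,-4,0,0,0,7.8],[0,0,0,0,0,0,7.8]]'
python3 wm.py; python3 -c "
from h import *
cv2.imwrite('pics/w14.png',bot.snapshot('wrist')[:,:,::-1]);cv2.imwrite('pics/s14.png',bot.snapshot('side')[150:350,200:420,::-1].repeat(3,0).repeat(3,1))
plan(479.5,30,210,40)"
```

```text
time: 35.95
ee_pos: [560.4, 334.7, 56.8]
eef_rot: [1.326, 2.847, 0.001]
wrist_force: [0.3, 0.6, -3.3]
opening: 0.67
time: 36.75
ee_pos: [562.7, 335.7, 212.4]
eef_rot: [1.323, 2.843, 0.012]
wrist_force: [0.2, -0.1, -0.5]
opening: 0.917
orange px 315 230 33 P [558.8 337.4] rad 27.6 seal axis -9.4 centroid dir -23.1 317
green px 359 407 28 P [710.9 224.2] rad 28.4 seal axis -140.9 centroid dir 143.8 307200
t 36.9 pos [559.5 335.5 206. ] ytool 40.1 xtool 130.1 tilt 0.03 shift [-18.21 -25.81  -0.42] turn z 0.11884867717421344 or -179.8811513228258 q1,q7 [-1.01  0.54] F [-0.6 -0.2 -0.8] op 0.914
```

View pics/s14.png

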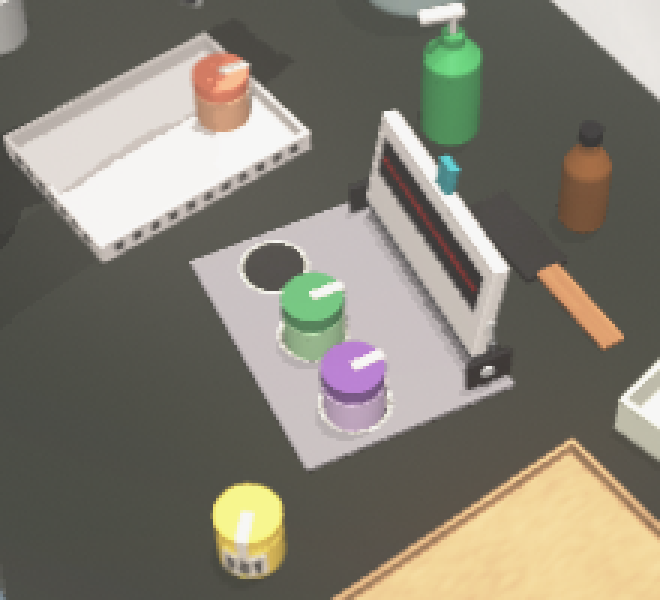

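Orange stands upright at the tray's far end, side crop (221,90). Green and purple are still on their circles. Green is next.

```bash
python3 -m inch '[[-2.6,-3.69,0,0,0,0,7.8],[-2.6,-3.69,0,0,0,0,7.8],[-2.6,-3.69,0,0,0,0,7.8],[-2.6,-3.69,0,0,0,0,7.8],[-2.6,-3.69,0,0,0,0,7.8],[-2.6,-3.69,0,0,0,0,7.8],[-2.6,-3.69,3.5,0,0,0,7.8],[0,0,0,0,0,0,7.8]]'; python3 -m inch '[[0,0,0,0,0,0,7.8],[0,0,0,0,0,0,7.8]]'; python3 wm.py; python3 -c "
from h import *
cv2.imwrite('pics/w15.png',bot.snapshot('wrist')[:,:,::-1])
plan(480.5,30,58,40)"
```

```text
time: 37.7
ee_pos: [477.2, 29.7, 172.9]
eef_rot: [-1.335, -2.839, 0.007]
wrist_force: [-0.4, 0.1, -0.8]
opening: 0.912
time: 37.9
ee_pos: [481.2, 36.3, 175.1]
eef_rot: [-1.323, -2.849, 0.0]
wrist_force: [0.9, -0.2, -1.0]
opening: 0.915
green px 314 255 39 P [480.8  30.2] rad 28.3 seal axis -5.8 centroid dir -16.9 517
t 38.0 pos [481.4  36.6 175.4] ytool 40.2 xtool 130.2 tilt 0.01 shift [-0.44 -0.49 11.74] turn z 0.23669798963800304 or -179.763302010362 q1,q7 [-0.65  1.03] F [-1.  -0.2 -0.7] op 0.917
```

View pics/w15.png

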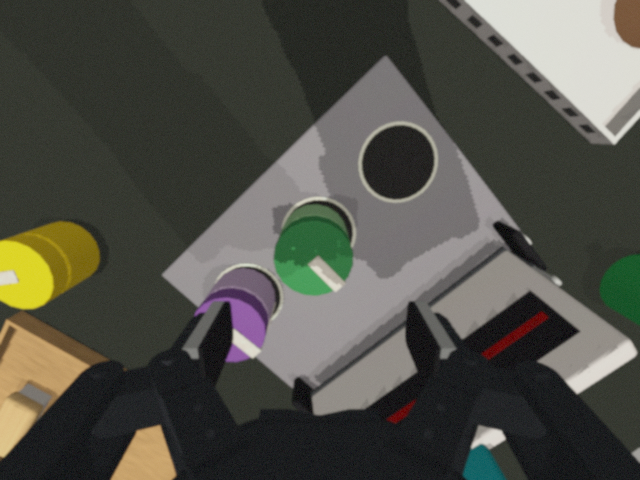

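```bash
python3 -m inch '[[-0.44,-0.47,3,0,0,0,7.8],[0,0,4,0,0,0,7.8],[0,0,3,0,0,0,7.8],[0,0,1.7,0,0,0,7.8],[0,0,0,0,0,0,7.8],[0,0,0,0,0,0,5.2],[0,0,0,0,0,0,5.2],[0,0,0,0,0,0,5.2]]' 40
python3 -m inch '[[0,0,0,0,0,0,5.2],[0,0,-2,0,0,0,5.2],[0,0,-4,0,0,0,5.2],[0,0,-4,0,0,0,5.2],[0,0,0,0,0,0,5.2],[0,0,0,0,0,0,5.2]]'
python3 -c "
from h import *
plan(479,328,160,40);print(bot.state()['q'].round(2))"
```

```text
time: 38.8
ee_pos: [480.9, 29.2, 59.6]
eef_rot: [1.324, 2.847, 0.002]
wrist_force: [0.1, -0.2, 3.4]
opening: 0.665
time: 39.4
ee_pos: [480.5, 29.4, 159.2]
eef_rot: [1.323, 2.848, 0.003]
wrist_force: [-0.4, 0.6, -3.0]
opening: 0.666
t 39.4 pos [480.5  29.4 159.2] ytool 40.2 xtool 130.2 tilt 0.13 shift [22.92 19.14 -0.05] turn z 0.16076881995746817 or -179.83923118004253 q1,q7 [-0.62  1.08] F [-0.4  0.6 -3. ] op 0.666
[-0.62  0.51  0.68  2.08 -0.49  0.72  1.08]
```

```bash
python3 -m inch '[[3.27,2.73,0,0,0,0,5.2],[3.27,2.73,0,0,0,0,5.2],[3.27,2.73,0,0,0,0,5.2],[3.27,2.73,0,0,0,0,5.2],[3.27,2.73,0,0,0,0,5.2],[3.27,2.73,0,0,0,0,5.2],[3.27,2.73,0,0,0,0,5.2],[0,0,0,0,0,0,5.2]]'; python3 -m inch '[[0,0,0,0,0,0,5.2]]'
python3 -c "
from h import *
plan(479,328,54.5,40)"
```

```text
time: 40.2
ee_pos: [476.6, 334.2, 155.9]
eef_rot: [-1.311, -2.852, 0.0]
wrist_force: [-0.8, -0.6, -2.9]
opening: 0.666
time: 40.3
ee_pos: [477.8, 327.6, 156.6]
eef_rot: [-1.321, -2.849, 0.004]
wrist_force: [-0.7, -1.4, -1.9]
opening: 0.671
t 40.3 pos [477.8 327.6 156.6] ytool 40.2 xtool 130.2 tilt 0.17 shift [-0.05  0.15 10.21] turn z 0.24663399439640443 or -179.7533660056036 q1,q7 [-1.11  0.56] F [-0.7 -1.4 -1.9] op 0.671
```

```bash
python3 -m inch '[[0,0,3,0,0,0,5.2],[0,0,4,0,0,0,5.2],[0,0,2,0,0,0,5.2],[0,0,0.8,0,0,0,5.2],[0,0,0.4,0,0,0,5.2],[0,0,0,0,0,0,5.2]]'
python3 -m inch '[[0,0,0,0,0,0,7.2],[0,0,0,0,0,0,7.2],[0,0,0,0,0,0,7.2],[0,0,-3,0,0,0,7.5],[0,0,-4,0,0,0,7.5],[0,0,-4,0,0,0,7.8],[0,0,-4,0,0,0,7.8],[0,0,0,0,0,0,7.8]]'
python3 -c "
from h import *
cv2.imwrite('pics/s16.png',bot.snapshot('side')[150:350,200:420,::-1].repeat(3,0).repeat(3,1))
plan(468.5,-58.5,210,40)"
```

```text
time: 40.9
ee_pos: [479.4, 326.2, 56.8]
eef_rot: [1.327, 2.847, 0.0]
wrist_force: [-0.2, -0.9, -2.4]
opening: 0.668
time: 41.7
ee_pos: [481.5, 327.7, 211.9]
eef_rot: [1.324, 2.844, 0.012]
wrist_force: [-0.2, 0.1, -0.1]
opening: 0.912
t 41.75 pos [480.2 327.6 209.3] ytool 40.1 xtool 130.1 tilt 0.32 shift [-28.77 -25.77  -0.21] turn z 0.11525971433434279 or -179.88474028566566 q1,q7 [-1.15  0.52] F [ 0.1  0.5 -0.7] op 0.913
```

View pics/s16.png

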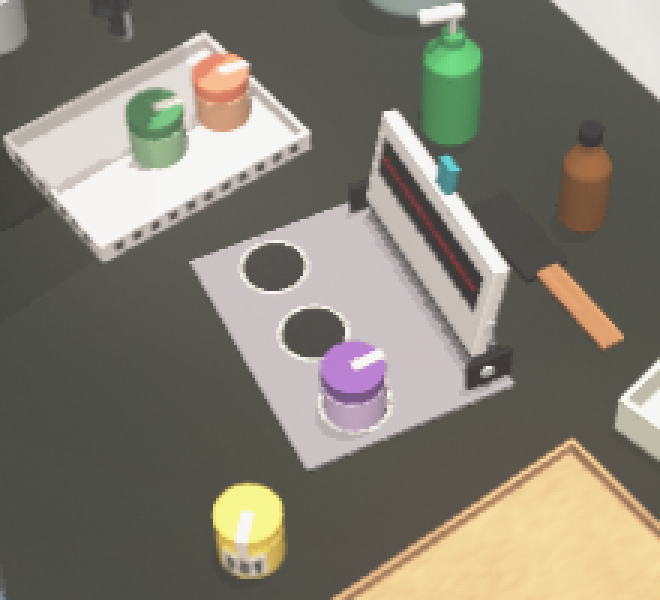

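Green stands upright in the middle of the tray at crop (156,127). Purple is next.

```bash
python3 -m inch '[[-3.6,-3.22,0,0,0,0,7.8],[-3.6,-3.22,0,0,0,0,7.8],[-3.6,-3.22,0,0,0,0,7.8],[-3.6,-3.22,0,0,0,0,7.8],[-3.6,-3.22,0,0,0,0,7.8],[-3.6,-3.22,0,0,0,0,7.8],[-3.6,-3.22,0,0,0,0,7.8],[-3.6,-3.22,0,0,0,0,7.8]]'; python3 -m inch '[[0,0,3.5,0,0,0,7.8],[0,0,0,0,0,0,7.8],[0,0,0,0,0,0,7.8]]'; python3 -c "
from h import *
cv2.imwrite('pics/w17.png',bot.snapshot('wrist')[:,:,::-1])
plan(468.5,-58.5,58,40)"
```

```text
time: 42.55
ee_pos: [466.6, -60.7, 205.8]
eef_rot: [-1.324, -2.848, 0.0]
wrist_force: [1.0, -0.7, -0.4]
opening: 0.912
time: 42.85
ee_pos: [466.7, -58.7, 171.0]
eef_rot: [-1.324, -2.846, 0.002]
wrist_force: [-0.5, 0.5, 0.6]
opening: 0.911
t 42.9 pos [467.3 -58.4 171.6] ytool 40.2 xtool 130.2 tilt 0.07 shift [-0.09  0.09 11.36] turn z 0.16325415348103434 or -179.83674584651897 q1,q7 [-0.46  1.24] F [ 0.  -0.2  0.3] op 0.91
```

View pics/w17.png

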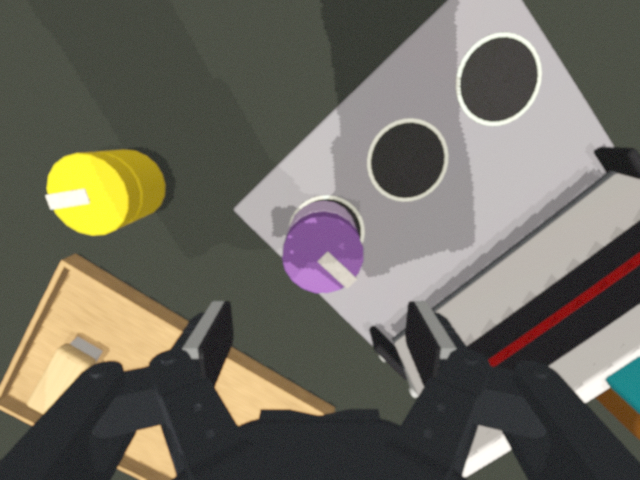

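```bash
python3 -m inch '[[0,0.1,3,0,0,0,7.8],[0,0,4,0,0,0,7.8],[0,0,3,0,0,0,7.8],[0,0,1.4,0,0,0,7.8],[0,0,0,0,0,0,7.8],[0,0,0,0,0,0,5.2],[0,0,0,0,0,0,5.2],[0,0,0,0,0,0,5.2]]' 40
python3 -m inch '[[0,0,0,0,0,0,5.2],[0,0,-2,0,0,0,5.2],[0,0,-4,0,0,0,5.2],[0,0,-4,0,0,0,5.2],[0,0,0,0,0,0,5.2],[0,0,0,0,0,0,5.2]]'
python3 -c "
from h import *
plan(399,323,160,40);print(bot.state()['q'].round(2))"
```

```text
time: 43.7
ee_pos: [469.1, -58.1, 58.8]
eef_rot: [1.323, 2.847, 0.002]
wrist_force: [-0.4, 1.8, 9.1]
opening: 0.671
time: 44.3
ee_pos: [468.6, -58.0, 158.5]
eef_rot: [1.323, 2.847, 0.003]
wrist_force: [0.2, -0.9, -3.3]
opening: 0.666
t 44.3 pos [468.6 -58.  158.5] ytool 40.2 xtool 130.2 tilt 0.15 shift [33.61 19.25 -0.15] turn z 0.16904969350275678 or -179.83095030649724 q1,q7 [-0.45  1.28] F [ 0.2 -0.9 -3.3] op 0.666
[-0.45  0.5   0.7   2.1  -0.5   0.71  1.28]
```

```bash
python3 -m inch '[[4.2,2.41,0,0,0,0,5.2],[4.2,2.41,0,0,0,0,5.2],[4.2,2.41,0,0,0,0,5.2],[4.2,2.41,0,0,0,0,5.2],[4.2,2.41,0,0,0,0,5.2],[4.2,2.41,0,0,0,0,5.2],[4.2,2.41,0,0,0,0,5.2],[4.2,2.41,0,0,0,0,5.2]]'; python3 -m inch '[[0,0,0,0,0,0,5.2],[0,0,0,0,0,0,5.2]]'
python3 -c "
from h import *
plan(399,323,54.5,40);cv2.imwrite('pics/w18.png',bot.snapshot('wrist')[:,:,::-1])"
```

```text
time: 45.1
ee_pos: [397.6, 324.3, 156.3]
eef_rot: [-1.324, -2.848, 0.003]
wrist_force: [1.1, -0.4, -1.7]
opening: 0.664
time: 45.3
ee_pos: [397.9, 323.3, 156.0]
eef_rot: [-1.32, -2.85, 0.004]
wrist_force: [0.3, -0.2, -3.4]
opening: 0.669
t 45.3 pos [397.9 323.3 156. ] ytool 40.3 xtool 130.3 tilt 0.15 shift [-0.09  0.09 10.15] turn z 0.28599665472177094 or -179.71400334527823 q1,q7 [-1.27  0.54] F [ 0.3 -0.2 -3.4] op 0.669
```

View pics/w18.png

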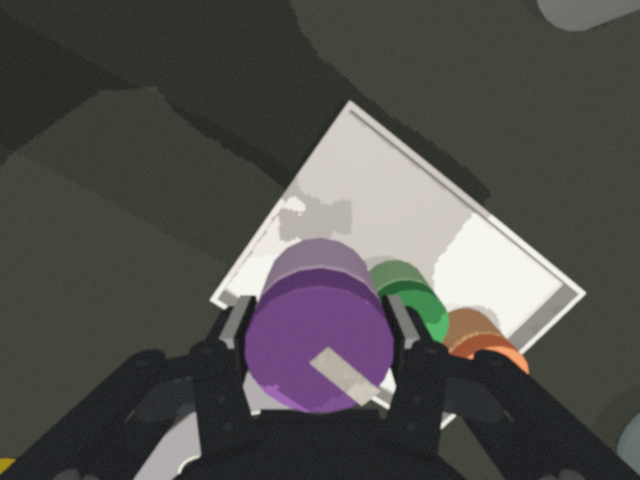

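Purple is over the near end of the tray. The gap between the finger and green is about 10 mm, so I lower it.

```bash
python3 -m inch '[[0,0,3,0,0,0,5.2],[0,0,4,0,0,0,5.2],[0,0,2,0,0,0,5.2],[0,0,0.8,0,0,0,5.2],[0,0,0.3,0,0,0,5.2],[0,0,0,0,0,0,5.2]]'
python3 -m inch '[[0,0,0,0,0,0,7.0],[0,0,0,0,0,0,7.0],[0,0,0,0,0,0,7.0],[0,0,-3,0,0,0,7.0],[0,0,-4,0,0,0,7.0],[0,0,-4,0,0,0,5],[0,0,-4,0,0,0,3],[0,0,-4,0,0,0,0]]'
python3 -c "
from h import *
cv2.imwrite('pics/s19.png',bot.snapshot('side')[150:350,200:420,::-1].repeat(3,0).repeat(3,1))
plan(*S(70+22+45,0,250),82.7)"
```

```text
time: 45.95
ee_pos: [399.9, 322.0, 56.9]
eef_rot: [1.327, 2.847, 0.0]
wrist_force: [0.4, -0.1, -2.7]
opening: 0.666
time: 46.75
ee_pos: [399.0, 322.4, 248.5]
eef_rot: [1.325, 2.848, 0.0]
wrist_force: [1.0, 1.6, -0.0]
opening: 0.313
t 46.8 pos [401.7 323.  254. ] ytool 40.0 xtool 130.0 tilt 0.44 shift [-40.72  -0.44   0.38] turn z -42.670497672373244 or 137.32950232762676 q1,q7 [-1.37  0.42] F [3.8 0.7 4.9] op 0.227
```

View pics/s19.png

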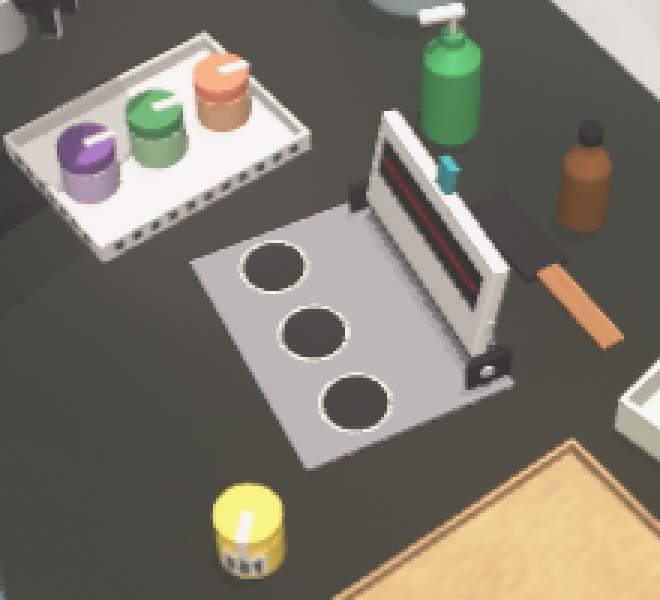

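All three tubs stand upright in the tray, at crop (88,162), (156,127) and (221,90), and the panel is still open. I move the closed fingers behind the tab to fold it.

```bash
python3 -m inch '[[-4.5,-0.05,0,0,0,0,0],[-4.5,-0.05,0,0,0,0,0],[-4.5,-0.05,0,0,0,0,0],[-4.5,-0.05,0,0,0,0,0],[-4.5,-0.05,0,0,0,0,0],[-4.5,-0.05,0,0,0,0,0],[-4.5,-0.05,0,0,0,0,0],[-4.5,-0.05,0,0,0,0,0]]'
python3 -m inch '[[-4.6,-0.05,0,0,0,0,0],[0,0,0,0,0,-8.5,0],[0,0,0,0,0,-8.5,0],[0,0,0,0,0,-8.5,0],[0,0,0,0,0,-8.5,0],[0,0,0,0,0,-8.5,0],[0,0,0,0,0,0,0]]'
python3 -c "
from h import *
cv2.imwrite('pics/s20.png',bot.snapshot('side')[100:350,200:450,::-1].repeat(2,0).repeat(2,1))
plan(*S(135,0,180),82.7)"
```

```text
time: 47.6
ee_pos: [629.0, 43.3, 246.8]
eef_rot: [1.325, 2.848, 0.001]
wrist_force: [-0.0, 0.7, 0.6]
opening: 0.002
time: 48.3
ee_pos: [657.2, 9.0, 246.9]
eef_rot: [0.199, 3.135, 0.001]
wrist_force: [-0.3, -0.9, 0.2]
opening: 0.001
t 48.35 pos [657.2   9.  246.9] ytool 82.4 xtool 172.4 tilt 0.04 shift [-0.1  -0.03  6.69] turn z -0.2810951893725644 or 179.71890481062744 q1,q7 [-0.4   1.67] F [ 0.5 -0.  -0.8] op 0.003
```

View pics/s20.png

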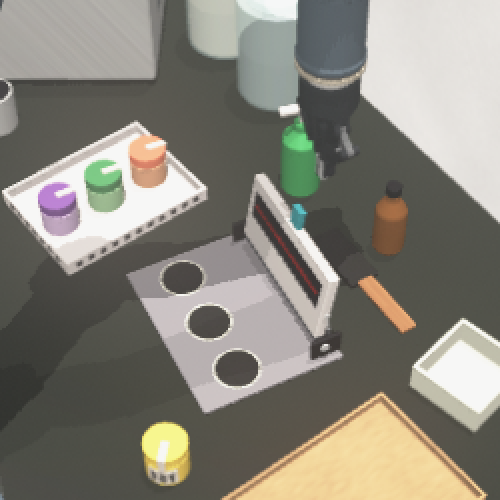

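```bash
python3 -m inch '[[0,0,3,0,0,0,0],[0,0,3.2,0,0,0,0],[0,0,0,0,0,0,0],[1.5,0,0,0,0,0,0],[1.0,0,0,0,0,0,0],[1.0,0,0,0,0,0,0],[1.0,0,0.1,0,0,0,0]]'
python3 -c "
from h import *
plan(*S(15,0,155),82.7)"
```

```text
time: 49.05
ee_pos: [612.9, 14.9, 184.8]
eef_rot: [0.204, 3.132, 0.0]
wrist_force: [1.6, -0.5, 1.5]
opening: -0.004
t 49.05 pos [612.9  14.9 184.8] ytool 82.6 xtool 172.6 tilt 0.15 shift [ 7.44 -0.07  2.96] turn z -0.1489920575192798 or 179.85100794248072 q1,q7 [-0.43  1.7 ] F [ 1.6 -0.5  1.5] op -0.004
```

```bash
python3 -m inch '[[1.2,0,0.2,0,0,0,0],[1.2,0,0.3,0,0,0,0],[1.2,0,0.4,0,0,0,0],[1.2,0,0.5,0,0,0,0],[1.2,0,0.6,0,0,0,0],[1.2,0,0.6,0,0,0,0],[1.2,0,0.6,0,0,0,0]]'
python3 -c "
from h import *
cv2.imwrite('pics/s21.png',bot.snapshot('side')[100:350,200:450,::-1].repeat(2,0).repeat(2,1))
plan(*S(15,0,155),82.7)"
```

```text
time: 49.75
ee_pos: [528.1, 26.1, 151.5]
eef_rot: [-0.203, -3.134, -0.001]
wrist_force: [-1.1, -0.1, -0.2]
opening: 0.0
t 49.8 pos [525.6  26.3 150.5] ytool 82.6 xtool 172.6 tilt 0.23 shift [-1.37 -0.07 -0.45] turn z -0.12240221183736821 or 179.87759778816263 q1,q7 [-0.48  1.71] F [-3.3  0.5 -1.4] op 0.002
```

View pics/s21.png

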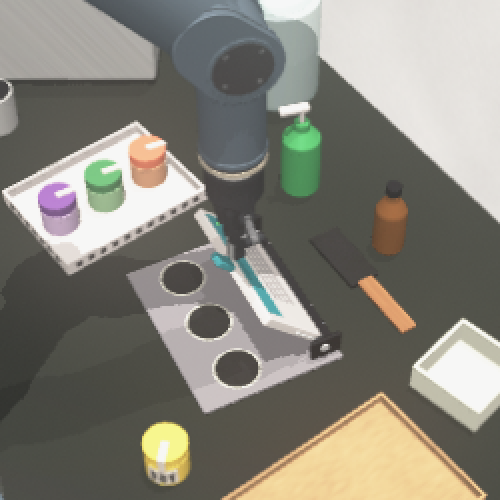

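The panel is falling closed, seen mid-swing below about 0.9 rad. I lift clear and check that it has folded.

```bash
python3 -m inch '[[0.5,0,0,0,0,0,0],[0,0,-3,0,0,0,0],[0,0,-4,0,0,0,0],[-3,0,-4,0,0,0,0],[-4,-4,0,0,0,0,0],[-4,-4,0,0,0,0,0],[0,-4,0,0,0,0,0],[0,-4,0,0,0,0,0]]'
python3 -m inch '[[0,-4,0,0,0,0,0],[0,-4,0,0,0,0,0],[0,-4,0,0,0,0,0],[0,-4,0,0,0,0,0],[0,0,0,0,0,0,0],[0,0,0,0,0,0,0]]'
python3 -c "
from lids import *
s=bot.snapshot('side');t=bot.snapshot('top')
cv2.imwrite('pics/s22.png',s[120:370,180:440,::-1].repeat(3,0).repeat(3,1)[:600]);cv2.imwrite('pics/t22.png',t[:,:,::-1])
plan(*S(15,0,155),82.7)
c=np.array([479.5,328.5]);a=np.radians(4.5);ex=np.array([np.cos(a),np.sin(a)]);ey=np.array([-ex[1],ex[0]])
for k,v in lids('top',64,im=t,roi=(190,215,262,305)).items():
  d=v[0]-c;print(k,v,'tray xy',(d@ex).round(1),(d@ey).round(1))"
```

```text
time: 50.6
ee_pos: [605.4, -137.7, 261.6]
eef_rot: [0.202, 3.135, -0.001]
wrist_force: [-0.2, -0.6, 0.3]
opening: -0.002
time: 51.2
ee_pos: [583.8, -295.9, 261.8]
eef_rot: [0.207, 3.135, -0.0]
wrist_force: [0.1, 0.7, 0.2]
opening: -0.004
t 51.3 pos [ 584.8 -293.4  261.5] ytool 82.7 xtool 172.7 tilt 0.05 shift [ 8.57 30.88 10.68] turn z -0.03351616415028502 or 179.96648383584971 q1,q7 [0.07 2.14] F [0.9 0.8 0.7] op -0.0
orange (array([556.8, 329.1]), np.float64(10.5), (223.5, 233.5), 'rad mm', np.float64(31.4)) tray xy 77.1 -5.5
green (array([476.9, 324.8]), np.float64(-1.2), (223.9, 259.3), 'rad mm', np.float64(28.4)) tray xy -2.9 -3.5
purple (array([398. , 320.7]), np.float64(4.1), (224.2, 285.1), 'rad mm', np.float64(28.5)) tray xy -81.9 -1.4
```

View pics/s22.png

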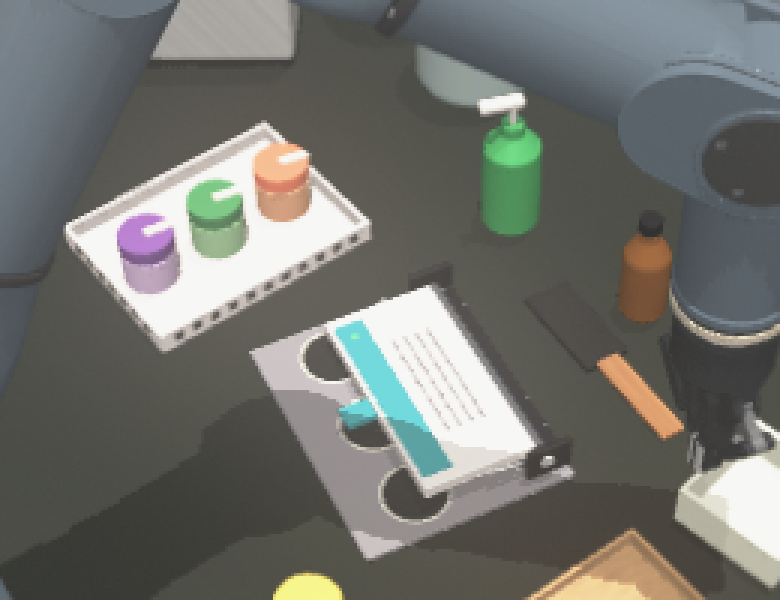

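View pics/t22.png

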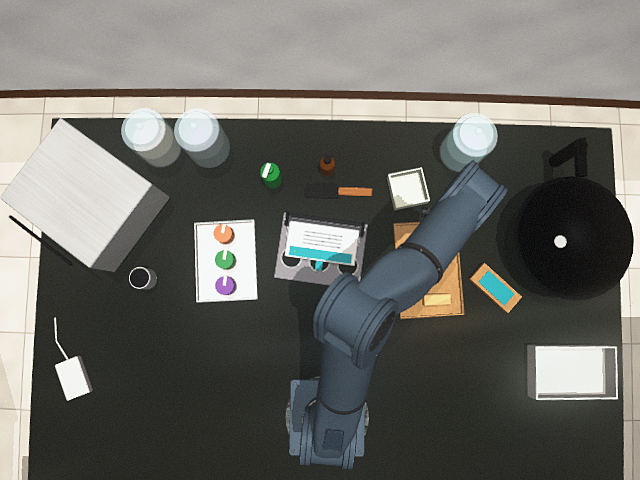

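The panel lies flat, with the tab over the middle circle as it was at the start. All three tubs stand in the tray within its limits, the other things are where they were, and the arm is clear. I hand the job in.

```bash
python3 -c "
from h import *
t=cv2.imread('pics/top0.png')[:,:,::-1];n=bot.snapshot('top')
for im in(t,n):
  m=mask(im,'teal',90,60);m[:,:280]=0;m[:,365:]=0;ys,xs=np.nonzero(m);print(xs.mean().round(2),ys.mean().round(2),xs.min(),xs.max(),ys.min(),ys.max(),len(xs))
print(bot.state()['wrist_force'].round(1),bot.hand_in())"
```

```text
319.92 255.49 289 351 246 270 617
319.87 255.49 289 351 246 270 616
the job is handed in; nothing more can be done
[ 0.7  0.8 -0.2] None
```

The job is done and handed in at about 51 s of the 210 s allowed; hand-in gave no verdict, so what follows rests on my own checks.

- **Scan:** I raised the panel by its tab to its open stop. I then stood orange (tub0), green (tub1) and purple (tub3) on circles 2, 1 and 0. There was no blue tub, and I left the yellow look-alike alone. All three stood together for more than 0.6 s, each within 6 mm of its circle centre and 5° of square.
- **Tray:** All three tubs look upright in the last pictures. In the tray frame they stand at about (77, -6), (-3, -4) and (-82, -1) mm, inside the ±98 / ±72 mm limits.
- **Panel:** It is folded flat again; its teal markings match the first picture to within 0.1 pixel.
- **Other things:** They look to be where they started in the last pictures. I judged this by eye and did not measure it. I saw no tub knocked aside.
- **Robot:** The arm stood clear of everything at hand-in, with the TCP about 260 mm up and no force on the wrist beyond noise.
- **Disagreements:** I regripped orange once in the carton to keep the wrist camera away from the panel. Tub positions from the wrist and top cameras differed by up to about 8 mm. The seal angles differed by up to about 13°, and I used the wrist readings. One tray corner also differed by about 8 mm, within the margins.

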